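Gang-clamp the set-up blocks on the ratchet-lever rail

ROBOT

A 7-joint arm with a two-finger parallel gripper is mounted at the origin on a cart in front of the work surface, level with it; the furniture and walls round the work are solid. World frame = base frame: x ahead of the robot, y to its left, z up, the work surface at z = 0. Lengths are in m, angles in rad, forces in N, time in s.
With the tool pointing down it reaches from about 0.35 to 0.9 m from the base axis. Payload 7.2 kg.
Tool frame: the origin (TCP) lies midway between the tips of the shut fingers; the grasp point (between the pads) lies robot.grip_point_offset behind it (robot.grip_point_offset is the distance from the TCP to the grasp point, in m); z points along the fingers, y is the line along which they close (so a half turn about z gives the same grasp; the last joint's range is limited). The gripper opens to 88 mm and grips with 3 to 60 N. Pads are 20 mm wide; open, the fingers measure 115 mm over their backs; the gripper's body (75 mm by 178 mm) begins 61 mm behind the grasp point.
Start: joints at [-1.348, 0.411, -0.013, 1.596, 0.006, 1.134, -0.082], TCP at [0.179, 0.599, 0.223] pointing down, gripper open.
Joint ranges: [-2.95, 2.95], [-0.29, 1.99], [-1.47, 1.44], [0.14, 2.54], [-1.03, 4.17], [0.13, 1.85], [-2.86, 2.86]. Speed limits (rad/s): [2.39, 2.39, 3.01, 3.01, 3.14, 3.14, 3.14].

INTERFACE

Orientations are given as a rotation vector (axis times angle).
In Python, from cell import readout, vision, workorder, robot gives the robot as it stands.
- The arm moves only by the tool drive_tool, never from a script. Its argument "plan" is text: rows parted by semicolons, each of 6 numbers parted by spaces: the shift along the tool's x, y, z in cm, then the turn, a rotation vector about the tool's x, y, z in degrees. In form: x y z wx wy wz; .... A call has 1 to 20 rows; each row is the pose to reach, as a shift and turn from the pose commanded when the call began, along the tool's axes at that moment; what a row does not reach only later rows make up. A row lasts 1/10 s, in which the tool goes at most 50 mm and 8.59 degrees, less where a joint would pass 70% of its speed; a pose out of reach is approached as far as the arm can. A call with a gripper value outside its range is refused whole. "grip" is the closure, from 0 (fully open) to 1 (shut), set as the call begins (left out, the last holds). The fingers move at their own pace and stop on an object; "squeeze" is the grip in N (left out, the last holds). Time passes only in rows, so rows that repeat a pose let the fingers close. It gives the time, the measured TCP pose, the force, the opening and the grip force at its end, in the units of the state.
- readout.get_obs(): the state, without advancing time (a new reading comes with each control period).
- vision.capture(name): name is "scene" or "top" or "wrist"; returns a dict with "frame" (384x512x3 uint8, red, green, blue), "K" (3x3 intrinsics, pixels), "k1" (the pictures are not rectified: a ray, as slopes to the right and down, at radius r is drawn at 1 + k1 r^2 times it, then the intrinsics apply), "xyz" and "rotation" of the camera in the world. Camera axes: x right, y up, looking along -z (the intrinsics and any distortion apply to the point x, -y, -z); pixel columns grow to the right and rows downward; lengths in m; the calibration is good to about 2 mm. A picture is of the moment at which its call begins. There is no depth.
- workorder.close_job(): hands the job in; it is judged then, once.
The state is a dict: "time": time; "joints": joint angles; "dq": joint speeds; "effort": joint torques, N m; "tool_pos": TCP position; "eef_rot": TCP orientation; "wrist_force": force on the tool from outside, world axes, zero at the start; "ft_torque": the same for the moment, N m; "width": opening from 0.0 (shut) to 1.0 (fully open); "finger_force": force on a finger pad.
Only numpy, scipy, OpenCV 4.12 (cv2) and the standard library are available. Lean on these libraries where they do the work, as an engineer would, in place of code of your own. Each camera call takes 0.05 s, during which the arm holds its last target. There are 200 camera calls.

TASK

Clamp all the drilled square set-up blocks on the clamping rail for measuring: flip the carriage's cam lever up to free it, lay every block flat in one row between the guide strips, starting at the fixed stop, push the carriage up until its pad touches the row, and flip the cam lever down flat to lock it. Then screw the clamp spindle clockwise to its end stop with the short-swing clamp handle, lifting the handle off its teeth to swing it back between strokes, and leave the handle dropped into its teeth. Leave the other things on the plate where they stand.

Things in the scene. Friction and masses are not known exactly. Their poses are not given: they have to be found in the camera images.
- row_end (a point): clamping rail, steel bed 80 x 500 mm, top 12 mm above the plate, turned up to 0.1 rad, with guide strips 4 mm high, 56 mm apart, along it. This point: foot of the fixed stop's face, on the bed's top, mid width; rail axes: x across, y along the bed into the stop, z up. The row starts here: first block's centre at y = -25 mm, next -75. Stop 36 mm high, 72 wide.
- carriage (a joint): position of the carriage on the bed, m: 0 = farthest from the stop, 0.235 = nearest. The carriage is 168 mm long and slides with about 2 N when freed; when locked a dog holds it in a serrated strip (6.5 mm pitch, so locking may shift it up to 3 mm). Reads toward +y of the rail.
- pad_face (a point): foot point of the pad's face, 12 mm above the plate, mid width (pad 44 mm wide, 20 high, 18 to 38 mm above the plate). The pad is sprung: 5 N preload, then 1.2 N/mm, about 20 N when the spindle is at its end after locking against the row. Free room for blocks: y distance from here to row_end.
- post_grip (a point): the grab post for sliding the carriage: upright, black cap 24 mm across and 12 mm high, this point at the cap's underside, 100 mm above the plate; below it the post is 18 mm across. It stands 168 mm behind (-y) the pad's face as the spindle is slack.
- cam_lever (a joint): cam lever on the carriage, rad: 0 = lying flat toward +x of the rail = carriage locked; 1.4 = upright = carriage free. It stays where left; the dog bites below about 1 rad. Turning it takes up to about 6 N at the grip.
- cam_pivot (a point): pivot of the cam lever, 56 mm above the plate; the lever turns about the rail's y axis through it. Axes as the rail.
- cam_grip (a point): middle of the lever's black cross grip, a cylinder 16 mm in diameter and 22 mm long, lying along the rail's y, 65 mm from the pivot. Pinch its two ends from above and follow the arc; the grip turns between the fingers.
- spindle (a joint): the clamp spindle, rad: 0 = slack, grows clockwise seen from above, end stop at 2.9. Drives the pad out 5 mm per rad. Holds itself by friction (0.25 N m). It can be turned only by the clamp handle when that is down in its teeth (12 teeth, 30 degrees apart).
- clamp_handle (a joint): swing of the clamp handle about the spindle's axis, rad, clockwise from above positive; end stops at -0.75 and +0.75. At 0 its knob points to +x of the rail, and it swings toward -y when turned clockwise. The teeth mesh where handle angle minus spindle angle is a multiple of 30 degrees (play about 2 degrees each way).
- handle_lift (a joint): how far the clamp handle is lifted off its teeth, m: 0 = down, engaged; clear of the teeth from 0.005; end 0.012. A spring (about 5 to 7 N with the weight) pulls it back down.
- spindle_axis (a point): a fixed point of the carriage on the vertical axis of the spindle, 98 mm above the plate; axes as the rail
- knob_grip (a point): middle of the upright black knob of the clamp handle, 19 to 22 mm in diameter, graspable from 22 mm below to 16 mm above this point; 75 mm from the spindle's axis, 98 mm above the plate when the handle is down
- block_1: a ground steel set-up block with drilled holes, 50 x 50 x 25 mm, lying flat on the plate beside or behind the rail; origin in the middle of its underside, z up, sides along its x and y. Two to four such blocks are there; absent ones have no pose. 0.3 to 0.65 kg. Other things may stand 80 mm away, centre to centre.
- block_2: a ground steel set-up block with drilled holes, 50 x 50 x 25 mm, lying flat on the plate beside or behind the rail; origin in the middle of its underside, z up, sides along its x and y. Two to four such blocks are there; absent ones have no pose. 0.3 to 0.65 kg. Other things may stand 80 mm away, centre to centre.
- block_3: a ground steel set-up block with drilled holes, 50 x 50 x 25 mm, lying flat on the plate beside or behind the rail; origin in the middle of its underside, z up, sides along its x and y. Two to four such blocks are there; absent ones have no pose. 0.3 to 0.65 kg. Other things may stand 80 mm away, centre to centre.
- block_4: a ground steel set-up block with drilled holes, 50 x 50 x 25 mm, lying flat on the plate beside or behind the rail; origin in the middle of its underside, z up, sides along its x and y. Two to four such blocks are there; absent ones have no pose. 0.3 to 0.65 kg. Other things may stand 80 mm away, centre to centre.
- v_block_b: steel V-block 42 x 50 x 40 mm, a bystander; origin in the middle of its underside
- indenter_case: small blue case 37 x 56 x 23 mm, a bystander; origin in the middle of its underside
- cylinder_square: cylinder square, 38 mm across, 80 mm high, a bystander; origin in the middle of its underside
- jar: white jar, 48 mm across, 62 mm high, a bystander; origin in the middle of its underside
- pad: the steel pad on the carriage's front that presses on the row; origin at the middle of its face, 28 mm above the plate
Things that resemble listed ones, but are neither listed nor needed, are in the scene too. Leave any turquoise look-alike of the block_1 alone.

How it is judged:
By the outcome, as a careful person would: the job done as asked, in the order asked, and still so for the second after the job is handed in, with the robot touching nothing.
Of block_1, block_2, block_3, block_4 only 2 to 4 are there at a start; the rules pass over those that are not, and their reading is None.
At some moment in a run one of block_1, block_2, block_3, block_4 may be knocked a few centimetres aside while the robot is not near it.
Once in a run the grip may slacken for a moment while it holds something.
It also fails if it takes over 210 s, if anything falls off the work surface, if the arm or the gripper's body presses on something with over 40 N, if the wrist force passes 120 N, or if a joint passes its speed limit or range.

## Working session

There is one attempt and no reset: what is moved stays moved. The work goes in short steps, Python scripts to look and compute and a tool call to move; the robot and the scene stay as the last step left them, time stands still between calls to the robot, and variables do not carry over. Pictures are saved under pics/ and viewed, at most 14 in all, crops included, and the job is handed in when it is done.

Besides the shell and the picture viewer there is one more tool, called after "Call:" as name(argument=value, ...) on one line, values as JSON. drive_tool: Moves the arm, as the interface text tells. Its arguments: {"type":"object","properties":{"plan":{"type":"string"},"grip":{"type":"number"},"squeeze":{"type":"number"}},"required":["plan"]}

```bash
ls; mkdir -p pics
python3 - <<'E'
from cell import readout, vision, robot
import cv2, numpy as np, pickle
d={}
for n in ["scene","top","wrist"]:
    c=vision.capture(n); d[n]=c
    print(n,c["K"],c["k1"],c["xyz"],c["rotation"])
pickle.dump(d,open('c0.pkl','wb'))
for n in ["scene","top"]:
    cv2.imwrite(f'pics/{n}0.png',cv2.resize(d[n]["frame"][:,:,::-1],(800,600),interpolation=cv2.INTER_CUBIC))
o=readout.get_obs(); print(o); print(robot.grip_point_offset)
E
```

```text
pics
scene [[404.25967395   0.         253.17686094]
 [  0.         404.25967395 193.09296269]
 [  0.           0.           1.        ]] -0.05252522654698991 [ 0.01651091 -0.54716828  0.99106493] [ 0.70761896 -0.23069109 -0.6351723 ]
top [[439.67565556   0.         248.58468588]
 [  0.         439.67565556 191.94137838]
 [  0.           0.           1.        ]] -0.0658664482768618 [0.39853739 0.09629197 1.3914475 ] [ 0.07855388 -0.07665557 -1.55837104]
wrist [[299.22391789   0.         257.79426646]
 [  0.         299.22391789 190.70066152]
 [  0.           0.           1.        ]] -0.05385557877828199 [0.10824194 0.61869918 0.3843483 ] [-0.23014887 -0.17019463  1.27079514]
{'time': 0.15, 'joints': array([-1.34822164,  0.41171699, -0.01270084,  1.59682276,  0.00561671,
        1.13429773, -0.08222771]), 'dq': array([-0.00015694, -0.00253703, -0.00109406, -0.00417834, -0.00065303,
       -0.00091545,  0.00051954]), 'effort': array([ 1.72551245e-03, -5.88332856e+01,  6.42696563e-01, -2.91288114e+01,
       -5.37089026e-02,  1.58486911e-02,  5.65843027e-05]), 'tool_pos': array([0.17911921, 0.59839127, 0.2220137 ]), 'eef_rot': array([-4.55141426e-01, -3.10837524e+00,  1.89603267e-03]), 'wrist_force': array([-0.66360481, -0.60581355, -1.03947604]), 'ft_torque': array([-0.02522259,  0.05858253, -0.00811283]), 'finger_force': 0.0, 'width': 0.9990707662329127}
0.0187
```

View pics/scene0.png

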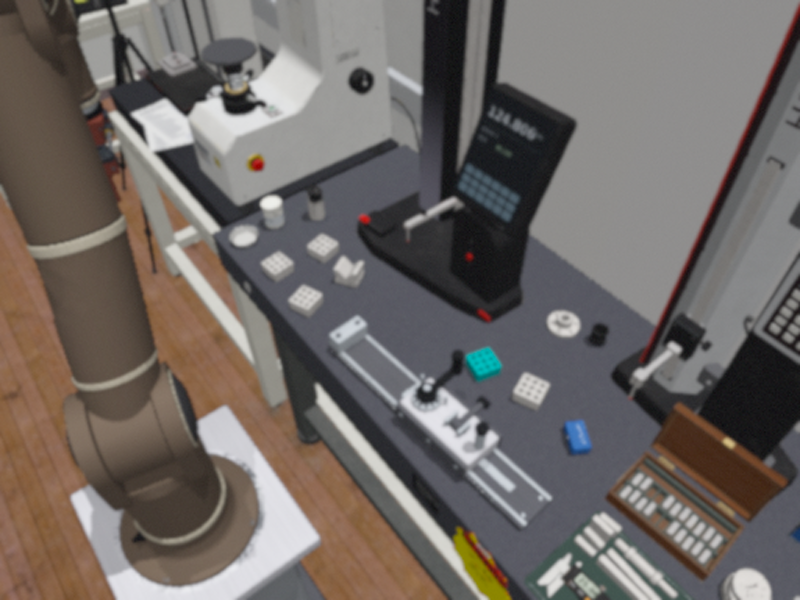

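View pics/top0.png

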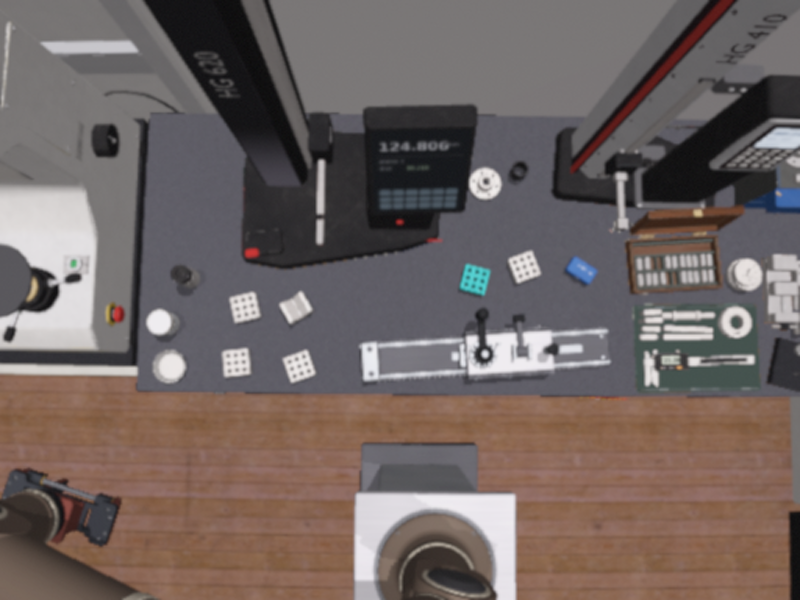

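```bash
cat > h.py <<'E'
from cell import readout, vision, robot, workorder
import cv2, numpy as np, pickle
from scipy.spatial.transform import Rotation as R
def ray(c,uv):
    p=cv2.undistortPoints(np.array(uv,float).reshape(-1,1,2),c["K"],np.array([c["k1"],0,0,0.]))[:,0]
    d=np.c_[p[:,0],-p[:,1],-np.ones(len(p))]
    return R.from_rotvec(c["rotation"]).apply(d)
def onz(c,uv,z):
    d=ray(c,uv); o=np.array(c["xyz"]); return o+d*((z-o[2])/d[:,2])[:,None]
def proj(c,P):
    q=R.from_rotvec(c["rotation"]).inv().apply(np.atleast_2d(P)-c["xyz"])
    q=np.c_[q[:,0],-q[:,1],-q[:,2]]
    return cv2.projectPoints(q,np.zeros(3),np.zeros(3),c["K"],np.array([c["k1"],0,0,0.]))[0][:,0]
def blobs(f,lo,hi,amin,amax):
    m=cv2.inRange(cv2.cvtColor(f,cv2.COLOR_RGB2HSV),lo,hi)
    m=cv2.morphologyEx(m,cv2.MORPH_CLOSE,np.ones((5,5),np.uint8))
    return [k for k in cv2.findContours(m,cv2.RETR_EXTERNAL,cv2.CHAIN_APPROX_NONE)[0] if amin<cv2.contourArea(k)<amax]
def tool():
    o=readout.get_obs(); return np.array(o["tool_pos"]),R.from_rotvec(o["eef_rot"])
def delta(P,yaw=None,rot=None):
    "row numbers (cm,deg) to go to TCP P, tool down with tool x at heading yaw"
    p,r=tool()
    if rot is None:
        rot=R.from_matrix(np.c_[[np.cos(yaw),np.sin(yaw),0],[np.sin(yaw),-np.cos(yaw),0],[0,0,-1]])
    return np.round(r.inv().apply(np.array(P)-p)*100,2),np.round((r.inv()*rot).as_rotvec(degrees=True),2)
def save(n,f,box,s):
    x0,y0,x1,y1=box; cv2.imwrite(f'pics/{n}.png',cv2.resize(f[y0:y1,x0:x1,::-1],None,fx=s,fy=s,interpolation=cv2.INTER_CUBIC))
E
python3 - <<'E'
from h import *
d=pickle.load(open('c0.pkl','rb')); t=d['top']
for k in blobs(t["frame"],(0,0,140),(179,60,255),300,900):
    (u,v),wh,a=cv2.minAreaRect(k)
    q=onz(t,cv2.boxPoints(((u,v),wh,a)),.025)
    print((round(u),round(v)),np.round(wh,1),np.round(onz(t,(u,v),.025)[0],4),np.round(np.linalg.norm(np.diff(q,axis=0),axis=1),3),"ang",np.round(np.degrees(np.arctan2(*(q[1]-q[0])[1::-1]))%90,1))
s=d['scene']
a=cv2.resize(t["frame"][195:255,222:402],None,fx=4.4,fy=4.4,interpolation=cv2.INTER_CUBIC)
b=cv2.resize(s["frame"][200:340,205:355],None,fx=2.3,fy=2.3,interpolation=cv2.INTER_CUBIC)
c=cv2.resize(t["frame"][155:255,135:345],(440,210),interpolation=cv2.INTER_CUBIC)
im=np.zeros((264+322,800,3),np.uint8); im[:264,:792]=a; im[264:264+322,:345]=b;im[264:474,350:790]=c
cv2.imwrite('pics/crop1.png',im[:,:,::-1])
E
```

```text
(43, 237) [87.1  6.8] [0.3857 0.7413 0.025 ] [0.022 0.283 0.021] ang 2.4
(108, 234) [20. 20.] [0.3976 0.5355 0.025 ] [0.063 0.062 0.063] ang 0.8
(441, 172) [17.9 29.7] [ 0.6057 -0.5119  0.025 ] [0.097 0.057 0.097] ang 4.2
(310, 117) [20. 20.] [ 0.7764 -0.0944  0.025 ] [0.064 0.065 0.064] ang 0.8
(497, 96) [39. 28.] [ 0.8573 -0.7115  0.025 ] [0.097 0.133 0.096] ang 1.9
(57, 30) [ 8.7 61.9] [1.0682 0.7408 0.025 ] [0.212 0.031 0.211] ang 0.3
```

View pics/crop1.png

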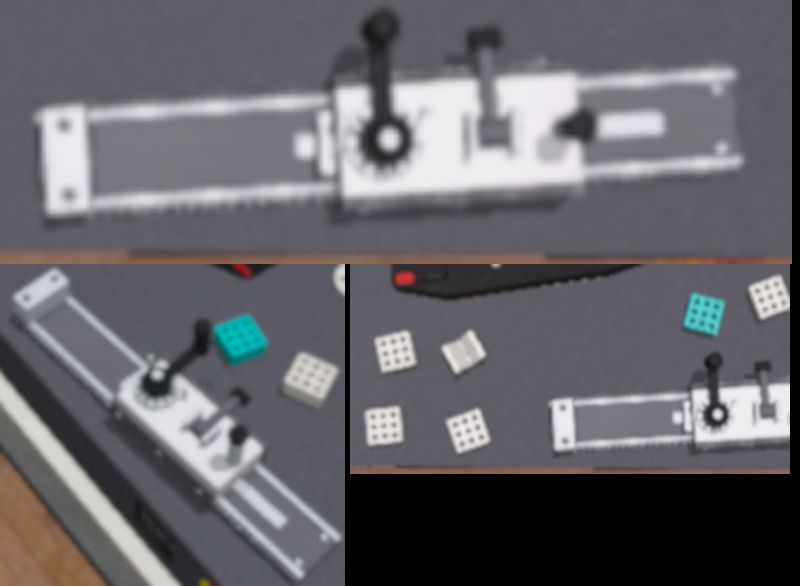

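Run:
```python
from h import *
d=pickle.load(open('c0.pkl','rb')); t=d['top']; w=d['wrist']
for k in blobs(t["frame"],(0,0,130),(179,70,255),150,1500):
    (u,v),wh,a=cv2.minAreaRect(k)
    q=onz(t,cv2.boxPoints(((u,v),wh,a)),.025)
    if .2<q[:,0].mean()<.75 and -.4<q[:,1].mean()<.7: print((round(u),round(v)),np.round(wh,1),np.round(onz(t,(u,v),.025)[0],4),np.round(np.linalg.norm(np.diff(q,axis=0),axis=1),3),"ang",np.round(np.degrees(np.arctan2(*(q[1]-q[0])[1::-1]))%90,1))
f=lambda p,z:print(p,np.round(onz(t,np.array(p)/4.4+[222,195],z),4).tolist())
f([(737,75),(742,162)],.016); f([(40,110),(88,105),(92,212),(45,215)],.048); f([(318,142)],.03); f([(577,122)],.112); f([(381,25)],.114);f([(388,140)],.11);f([(484,38)],.064)
p,r=tool(); print("cam in tool",r.inv().apply(w["xyz"]-p),(r.inv()*R.from_rotvec(w["rotation"])).as_matrix().round(3), r.as_matrix().round(3))
print(delta([.42,.0,.35],np.pi/2+0),delta([.42,.0,.35],-np.pi/2),delta([.42,.0,.35],np.pi))
```

```text
(108, 234) [20. 20.] [0.3976 0.5355 0.025 ] [0.063 0.062 0.063] ang 0.8
(191, 234) [18.  17.7] [0.4017 0.2759 0.025 ] [0.055 0.056 0.055] ang 19.1
(151, 231) [17.9 18.3] [0.4074 0.4015 0.025 ] [0.057 0.056 0.057] ang 7.1
(101, 206) [16.5 17. ] [0.4857 0.56   0.025 ] [0.053 0.053 0.053] ang 65.3
(189, 196) [15.5 18.1] [0.5188 0.2849 0.025 ] [0.057 0.049 0.056] ang 31.2
(156, 196) [17.7 17.9] [0.5179 0.3882 0.025 ] [0.056 0.056 0.056] ang 14.7
(335, 170) [17.7 17.4] [ 0.6064 -0.1735  0.025 ] [0.056 0.056 0.055] ang 21.3
(205, 129) [ 4.6 53.1] [0.7351 0.2398 0.025 ] [0.172 0.015 0.172] ang 0.0
[(737, 75), (742, 162)] [[0.4763, -0.346, 0.016], [0.4142, -0.3485, 0.016]]
[(40, 110), (88, 105), (92, 212), (45, 215)] [[0.4453, 0.1511, 0.048], [0.4491, 0.1178, 0.048], [0.3753, 0.1142, 0.048], [0.3729, 0.1466, 0.048]]
[(318, 142)] [[0.4255, -0.0437, 0.03]]
[(577, 122)] [[0.4387, -0.2072, 0.112]]
[(381, 25)] [[0.5017, -0.0768, 0.114]]
[(388, 140)] [[0.4257, -0.0819, 0.11]]
[(484, 38)] [[0.4975, -0.1547, 0.064]]
cam in tool [ 0.07370728 -0.00106081 -0.16234111] [[-0.001  0.965  0.264]
 [ 1.     0.001 -0.   ]
 [-0.     0.264 -0.965]] [[-0.958  0.287 -0.   ]
 [ 0.287  0.958 -0.001]
 [-0.    -0.001 -1.   ]]
(array([-40.23, -50.44, -12.73]), array([-6.000e-02,  5.000e-02,  7.334e+01])) (array([-40.23, -50.44, -12.73]), array([-5.0000e-02, -6.0000e-02, -1.0666e+02])) (array([-40.23, -50.44, -12.73]), array([ -0.07,  -0.  , -16.66]))
```

Candidates: white drilled blocks at top-view pixels (191,234), (151,231), (156,196), (335,170) match the description. The turquoise look-alike at (304,179), the V-block (189,196) and the jar and dish at the left stay put. First I move over the rail to look closer.

Call:
drive_tool(plan="-10 -13 -7.8 0 0 -5;-41.7 -55.2 -7.8 0 0 -20.6;-41.7 -55.2 -7.8 0 0 -20.6;-41.7 -55.2 -7.8 0 0 -20.6;-41.7 -55.2 -7.8 0 0 -20.6;-41.7 -55.2 -7.8 0 0 -20.6;-41.7 -55.2 -7.8 0 0 -20.6;-41.7 -55.2 -7.8 0 0 -20.6;-41.7 -55.2 -7.8 0 0 -20.6;-41.7 -55.2 -7.8 0 0 -20.6;-41.7 -55.2 -7.8 0 0 -20.6;-41.7 -55.2 -7.8 0 0 -20.6;-41.7 -55.2 -7.8 0 0 -20.6;-41.7 -55.2 -7.8 0 0 -20.6;-41.7 -55.2 -7.8 0 0 -20.6;-41.7 -55.2 -7.8 0 0 -20.6;-41.7 -55.2 -7.8 0 0 -20.6;-41.7 -55.2 -7.8 0 0 -20.6;-41.7 -55.2 -7.8 0 0 -20.6;-41.7 -55.2 -7.8 0 0 -20.6", grip=0)

```text
time: 2.15
tool_pos: [0.4203, -0.049, 0.3006]
eef_rot: [0.11, -3.14, -0.0]
wrist_force: [-0.5, -0.6, -0.2]
width: 1.002
finger_force: 0.0
```

Run:
```python
from h import *
w=vision.capture("wrist"); pickle.dump(w,open('w1.pkl','wb')); print(tool()[0],w["xyz"])
save('w1',w["frame"],(0,0,512,384),1.56)
```

```text
[ 0.42037386 -0.04912588  0.3006177 ] [ 0.34657271 -0.05463602  0.46305566]
```

View pics/w1.png

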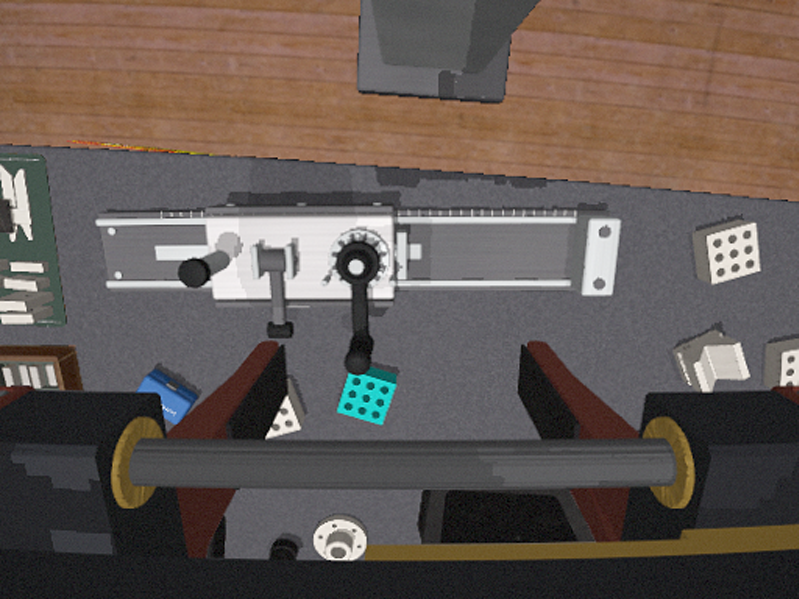

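Run:
```python
from h import *
w=pickle.load(open('w1.pkl','rb'))
f=lambda n,p,z:print(n,np.round(onz(w,np.array(p)/1.5605,z),4)[:,:2].tolist())
f('strip ends',[(97,221),(107,285)],.016);f('strip stop end',[(576,213),(571,283)],.016)
f('stop',[(588,219),(582,293),(620,220),(613,296)],.048)
f('pad',[(408,232),(408,278)],.038);f('cap',[(194,272)],.112);f('hub',[(357,267)],.112);f('knob',[(357,358)],.114);f('camgrip ends',[(268,330),(294,330)],.060)
f('block1',[(732,252),(287,413)],.025)
c=w["frame"][150:240,110:260]
g=cv2.resize(w["frame"][125:245,110:280,::-1],None,fx=4.4,fy=4.4,interpolation=cv2.INTER_CUBIC); cv2.imwrite('pics/w1c.png',g)
```

```text
strip ends [[0.412, -0.3475], [0.476, -0.3434]]
strip stop end [[0.3738, 0.114], [0.4423, 0.1202]]
stop [[0.3763, 0.1136], [0.4442, 0.1196], [0.3749, 0.1428], [0.445, 0.1494]]
pad [[0.4006, -0.0452], [0.4434, -0.0421]]
cap [[0.433, -0.2103]]
hub [[0.4206, -0.0839]]
knob [[0.4947, -0.0806]]
camgrip ends [[0.4959, -0.1673], [0.4942, -0.1433]]
block1 [[0.3982, 0.2719], [0.6, -0.1581]]
```

View pics/w1c.png

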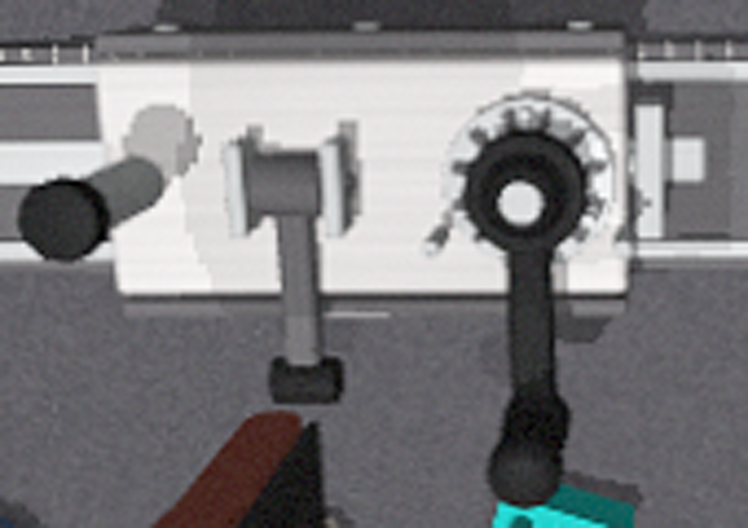

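Call:
drive_tool(plan="-6.7 -11.1 0 0 0 -0.2;-6.7 -11.1 0 0 0 -0.2;-6.7 -11.1 0 0 0 -0.2;-6.7 -11.1 8 0 0 -0.2;-6.7 -11.1 16 0 0 -0.2;-6.7 -11.1 18.5 0 0 -0.2;-6.7 -11.1 18.5 0 0 -0.2;-6.7 -11.1 18.5 0 0 -0.2;-6.7 -11.1 18.5 0 0 -0.2", grip=0.5, squeeze=15)

```text
time: 3.1
tool_pos: [0.495, -0.156, 0.1162]
eef_rot: [0.113, -3.139, 0.001]
wrist_force: [-0.2, -0.4, 1.3]
width: 0.499
finger_force: 0.0
```

Run:
```python
from h import *
w=vision.capture("wrist"); pickle.dump(w,open('w2.pkl','wb')); p,r=tool();print(p,r.as_matrix().round(3))
print(proj(w,[[.495,-.1553,.06],[.495,-.1553,.056],list(p)])*1.56)
save('w2',w["frame"],(0,0,512,384),1.56)
```

```text
[ 0.49594519 -0.15621087  0.11721938] [[-0.997 -0.072  0.002]
 [-0.072  0.997 -0.001]
 [-0.002 -0.001 -1.   ]]
[[404.35183412 325.12791856]
 [404.31104975 322.57460355]
 [402.53416498 376.0282152 ]]
```

View pics/w2.png

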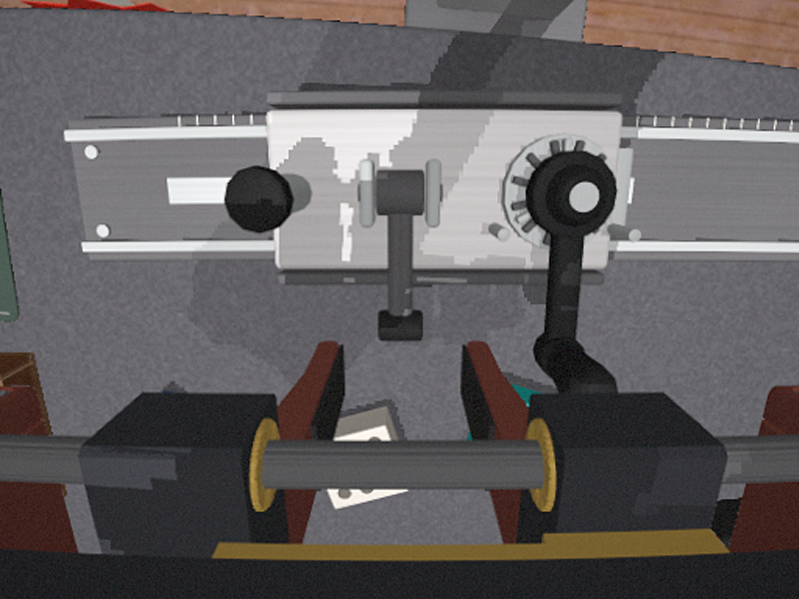

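Lever grip is at view pixel (401,325), centred between the fingers and about 1 mm off.

Call:
drive_tool(plan="0 -0.05 3 0 0 0;0 -0.05 6 0 0 0;0 -0.05 7.3 0 0 0;0 -0.05 7.3 0 0 0;0 -0.05 7.3 0 0 0")

```text
time: 3.65
tool_pos: [0.4961, -0.1567, 0.0442]
eef_rot: [-0.113, 3.137, -0.001]
wrist_force: [1.3, -0.1, -0.2]
width: 0.498
finger_force: 0.0
```

Call:
drive_tool(plan="0 0 0 0 0 0;0 0 0 0 0 0;0 0 0 0 0 0;0 0 0 0 0 0;0 0 0 0 0 0;0 0 0 0 0 0;0 0 0 0 0 0;0 0 0 0 0 0", grip=1, squeeze=15)

```text
time: 4.45
tool_pos: [0.4956, -0.1571, 0.0432]
eef_rot: [-0.112, 3.138, -0.001]
wrist_force: [-0.5, -2.6, 6.1]
width: 0.245
finger_force: 15.0
```

Call:
drive_tool(plan="0.03 0 -0.65 0 0 0;0.13 0 -1.29 0 0 0;0.29 0 -1.92 0 0 0;0.51 0 -2.53 0 0 0;0.8 0 -3.12 0 0 0;1.13 0 -3.67 0 0 0;1.53 0 -4.19 0 0 0;1.97 0 -4.66 0 0 0;2.46 0 -5.09 0 0 0;2.99 0 -5.47 0 0 0;3.55 0 -5.79 0 0 0;4.14 0 -6.06 0 0 0;4.76 0 -6.26 0 0 0;5.4 0 -6.41 0 0 0;5.4 0 -6.41 0 0 0;5.4 0 -6.41 0 0 0", squeeze=25)

```text
time: 6.05
tool_pos: [0.4417, -0.1598, 0.1078]
eef_rot: [-0.114, 3.138, 0.002]
wrist_force: [1.1, 0.1, 9.4]
width: 0.242
finger_force: 25.0
```

Call:
drive_tool(plan="0 0 0 0 0 0;0 0 0 0 0 0;0 0 0 0 0 0;0 0 0 0 0 0;0 0 -3 0 0 0;0 0 -6 0 0 0;0 0 -8 0 0 0;0 0 -8 0 0 0;0 0 -8 0 0 0", grip=0.5)

```text
time: 6.95
tool_pos: [0.441, -0.1598, 0.1865]
eef_rot: [-0.114, 3.139, 0.001]
wrist_force: [-0.4, 0.3, -0.9]
width: 0.5
finger_force: 0.0
```

Run:
```python
from h import *
w=pickle.load(open('w2.pkl','rb'))
print('cap',onz(w,np.array([(259,199)])/1.56,.112)); print('hub',onz(w,np.array([(585,197)])/1.56,.112))
w=vision.capture("wrist"); pickle.dump(w,open('w3.pkl','wb')); p,r=tool();print(p)
save('w3',w["frame"],(0,0,512,384),1.56)
print(delta([.434,-.2115,.165],np.pi+.072),delta([.434,-.2115,.0863],np.pi+.072))
```

```text
cap [[ 0.43447196 -0.21128957  0.112     ]]
hub [[ 0.42553303 -0.09657007  0.112     ]]
[ 0.44058621 -0.15975773  0.18596781]
(array([ 1.03, -5.11,  2.1 ]), array([ 0.03, -0.06,  0.03])) (array([ 1.02, -5.12,  9.97]), array([ 0.03, -0.06,  0.03]))
```

View pics/w3.png

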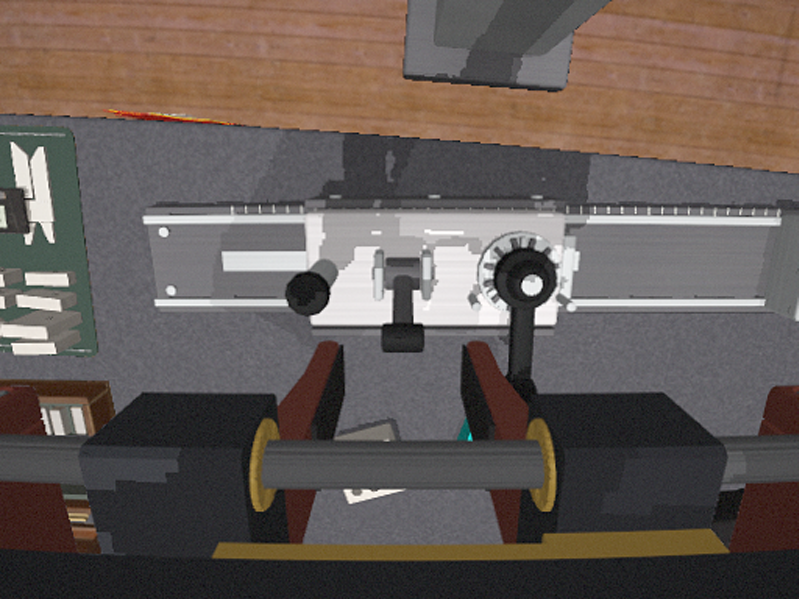

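Call:
drive_tool(plan="1 -5.1 0 0 0 0;1 -5.1 2 0 0 0;1 -5.1 5 0 0 0;1 -5.1 9 0 0 0;1 -5.1 11.4 0 0 0;1 -5.1 11.4 0 0 0;1 -5.1 11.4 0 0 0")

```text
time: 7.7
tool_pos: [0.4339, -0.212, 0.0723]
eef_rot: [0.112, -3.137, -0.0]
wrist_force: [0.4, 0.4, 0.1]
width: 0.501
finger_force: 0.0
```

Call:
drive_tool(plan="0 0 0 0 0 0;0 0 0 0 0 0;0 0 0 0 0 0;0 0 0 0 0 0;0 0 0 0 0 0;0 0 0 0 0 0;0 0 0 0 0 0;0 0 0 0 0 0", grip=1, squeeze=15)

```text
time: 8.5
tool_pos: [0.4355, -0.2117, 0.0736]
eef_rot: [-0.114, 3.138, 0.0]
wrist_force: [-0.7, 1.8, 6.7]
width: 0.267
finger_force: 15.0
```

Call:
drive_tool(plan="0 -0.5 0 0 0 0;0 -1 0 0 0 0;0 -2 0 0 0 0;0 -3 0 0 0 0;0 -4 0 0 0 0;0 -5 0 0 0 0;0 -6 0 0 0 0;0 -7 0 0 0 0;0 -8 0 0 0 0;0 -8 0 0 0 0;0 -8 0 0 0 0")

```text
time: 9.6
tool_pos: [0.4414, -0.2925, 0.0737]
eef_rot: [-0.112, 3.137, -0.003]
wrist_force: [0.0, -2.0, 7.7]
width: 0.267
finger_force: 15.0
```

Call:
drive_tool(plan="0 0 0 0 0 0;0 0 0 0 0 0;0 0 0 0 0 0;0 0 0 0 0 0;0 0 -5 0 0 0;0 0 -10 0 0 0;0 0 -13 0 0 0;0 0 -13 0 0 0;0 0 -13 0 0 0", grip=0.5)

```text
time: 10.5
tool_pos: [0.4408, -0.2911, 0.2028]
eef_rot: [-0.114, 3.138, 0.001]
wrist_force: [-0.1, -0.1, -1.1]
width: 0.502
finger_force: 0.0
```

```bash
cat >> h.py <<'E'
def blk(c,guess,z=.025):
    "block top face: centre and side angle (deg mod 90) from view c near guess"
    m=cv2.inRange(cv2.cvtColor(c["frame"],cv2.COLOR_RGB2HSV),(0,0,150),(179,60,255))
    m=cv2.morphologyEx(m,cv2.MORPH_CLOSE,np.ones((3,3),np.uint8))
    best=None
    for k in cv2.findContours(m,cv2.RETR_EXTERNAL,cv2.CHAIN_APPROX_NONE)[0]:
        if cv2.contourArea(k)<400: continue
        q=onz(c,k.reshape(-1,2),z)[:,:2]
        (x,y),wh,a=cv2.minAreaRect((q*1000).astype(np.float32))
        dd=np.hypot(x/1000-guess[0],y/1000-guess[1])
        if best is None or dd<best[0]: best=(dd,np.array([x,y])/1000,np.array(wh),a%90,cv2.boundingRect(k))
    return best
E
python3 - <<'E'
from h import *
print(np.round(readout.get_obs()["joints"],2),tool()[0])
print(delta([.606,-.173,.17],np.radians(111)),delta([.606,-.173,.17],np.radians(-69)))
E
```

```text
[-0.11  0.32  0.76  1.89 -0.26  1.03  2.4 ] [ 0.44077227 -0.29113828  0.20284414]
(array([-17.34,  10.58,   3.31]), array([6.000e-02, 5.000e-02, 7.317e+01])) (array([-17.34,  10.58,   3.31]), array([-5.0000e-02,  6.0000e-02, -1.0683e+02]))
```

Call:
drive_tool(plan="-17.3 10.6 3.3 0 0 73.2;-17.3 10.6 3.3 0 0 73.2;-17.3 10.6 3.3 0 0 73.2;-17.3 10.6 3.3 0 0 73.2;-17.3 10.6 3.3 0 0 73.2;-17.3 10.6 3.3 0 0 73.2;-17.3 10.6 3.3 0 0 73.2;-17.3 10.6 3.3 0 0 73.2;-17.3 10.6 3.3 0 0 73.2;-17.3 10.6 3.3 0 0 73.2;-17.3 10.6 3.3 0 0 73.2;-17.3 10.6 3.3 0 0 73.2", grip=0.22)

```text
time: 11.7
tool_pos: [0.6051, -0.1733, 0.169]
eef_rot: [-1.778, -2.589, 0.001]
wrist_force: [-0.3, 0.1, -0.4]
width: 0.78
finger_force: 0.0
```

```bash
cat > look.py <<'E'
import sys
from h import *
g=[float(a) for a in sys.argv[1:3]]
w=vision.capture("wrist"); p,r=tool(); print(p,np.round(readout.get_obs()["joints"],2))
b=blk(w,g); print(b)
yaw=np.radians(b[3]+90)
print("down",delta([*b[1],.006],yaw))
if len(sys.argv)>3: save(sys.argv[3],w["frame"],(0,0,512,384),1.56)
E
python3 look.py .606 -.173 w4
```

```text
[ 0.60524242 -0.17335652  0.16930708] [-0.44  0.64  0.98  1.69 -0.58  1.13  1.08]
(np.float64(0.0039165183455730605), array([ 0.60337323, -0.17590503]), array([50.15226364, 48.7682457 ]), 20.972444534301758, (234, 159, 48, 46))
down (array([-0.18, -0.26, 16.33]), array([-0.03, -0.02,  0.04]))
```

View pics/w4.png

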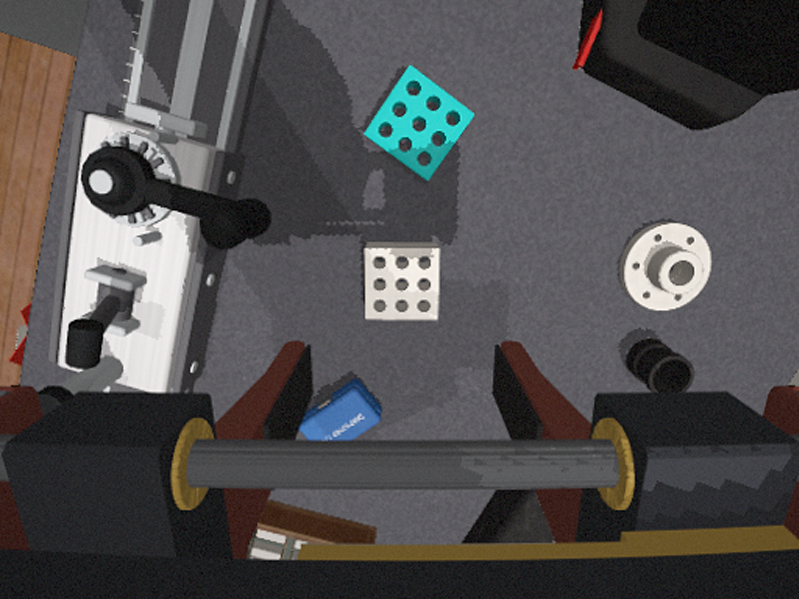

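White block at (402,283) and turquoise look-alike at (420,122). I grasp the white one, offset 8 mm to stay clear of the knob.

Call:
drive_tool(plan="-1 -0.25 4 0 0 0;-1 -0.25 8 0 0 0;-1 -0.25 12 0 0 0;-1 -0.25 14.5 0 0 0;-1 -0.25 16.1 0 0 0;-1 -0.25 16.1 0 0 0;-1 -0.25 16.1 0 0 0")

```text
time: 12.45
tool_pos: [0.6072, -0.1841, 0.0097]
eef_rot: [1.78, 2.587, 0.0]
wrist_force: [1.2, -0.3, -0.1]
width: 0.774
finger_force: 0.0
```

Call:
drive_tool(plan="0 0 0 0 0 0;0 0 0 0 0 0;0 0 0 0 0 0;0 0 0 0 0 0;0 0 0 0 0 0;0 0 0 0 0 0;0 0 0 0 0 0", grip=1, squeeze=45)

```text
time: 13.15
tool_pos: [0.6076, -0.1836, 0.0099]
eef_rot: [1.78, 2.587, 0.002]
wrist_force: [-0.0, 1.2, 6.3]
width: 0.568
finger_force: 45.0
```

Call:
drive_tool(plan="0 0 -2 0 0 0;0 0 -5 0 0 0;0 0 -9 0 0 0;0 0 -13 0 0 0;0 0 -13 0 0 0;0 0 -13 0 0 0")

```text
time: 13.75
tool_pos: [0.6067, -0.1831, 0.1389]
eef_rot: [1.78, 2.588, 0.002]
wrist_force: [0.0, 0.1, -4.4]
width: 0.564
finger_force: 45.0
```

Run:
```python
from h import *
p,r=tool();print(p,readout.get_obs()["width"])
E=np.array([.411,.1165]); th=.072; ux=np.array([np.cos(th),np.sin(th)]); uy=np.array([-np.sin(th),np.cos(th)])
for i in range(4):
    c=E-uy*(.0255+.0502*i); print(i,c)
c=E-uy*.026-uy*.008
print(delta([*c,.14],np.pi/2+th))
```

```text
[ 0.60673701 -0.18313842  0.13887937] 0.563751275114032
0 [0.41283441 0.09106607]
1 [0.41644569 0.04099613]
2 [ 0.42005697 -0.00907381]
3 [ 0.42366825 -0.05914375]
(array([31.73, -8.54, -0.11]), array([ 0.05, -0.03, 16.84]))
```

Call:
drive_tool(plan="31.3 -8.7 -0.1 0 0 16.8;31.3 -8.7 -0.1 0 0 16.8;31.3 -8.7 -0.1 0 0 16.8;31.3 -8.7 -0.1 0 0 16.8;31.3 -8.7 -0.1 0 0 16.8;31.3 -8.7 -0.1 0 0 16.8;31.3 -8.7 -0.1 0 0 16.8;31.3 -8.7 -0.1 0 0 16.8;31.3 -8.7 -0.1 0 0 16.8;31.3 -8.7 -0.1 0 0 16.8")

```text
time: 14.75
tool_pos: [0.4138, 0.0769, 0.1394]
eef_rot: [2.14, 2.299, -0.001]
wrist_force: [-0.3, -0.7, -2.4]
width: 0.563
finger_force: 45.0
```

Run:
```python
from h import *
w=vision.capture("wrist"); pickle.dump(w,open('w5.pkl','wb')); p,r=tool();print(p,readout.get_obs()["width"],np.round(readout.get_obs()["joints"],2),r.as_matrix().round(3))
save('w5',w["frame"],(0,0,512,384),1.56)
```

```text
[0.41397561 0.07657342 0.13956173] 0.5631465118816894 [-1.35  0.43  1.35  2.21 -0.54  0.91  0.4 ] [[-0.07   0.998  0.   ]
 [ 0.998  0.07  -0.001]
 [-0.001  0.    -1.   ]]
```

View pics/w5.png

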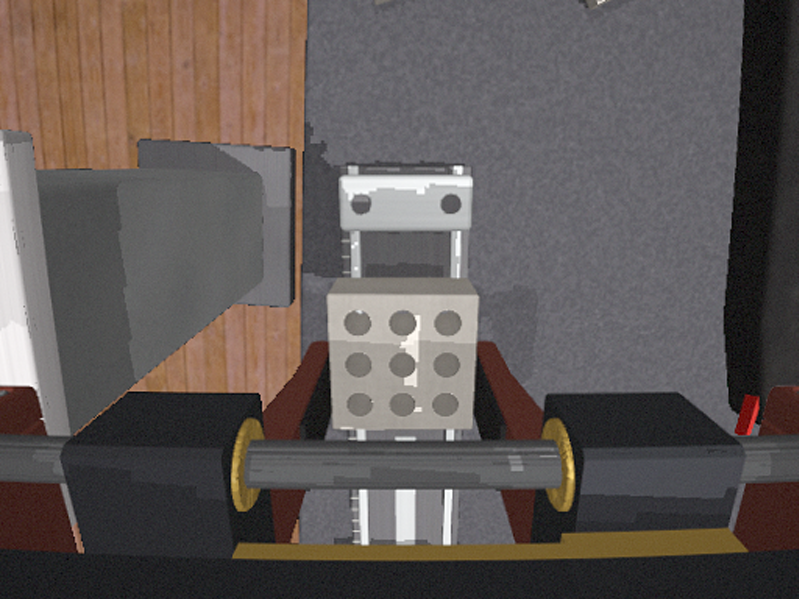

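Run:
```python
from h import *
w=pickle.load(open('w5.pkl','rb')); p,r=tool()
tf=lambda P:np.round(r.inv().apply(P-p)*1000,1)
f=lambda n,u,z:print(n,tf(onz(w,np.array(u)/1.56,z)).tolist())
f('strip inner',[(361,255),(452,255)],.016); f('strip outer',[(350,255),(464,255)],.016)
f('stop face top',[(342,230),(471,229)],.048); f('stop back',[(341,175),(471,175)],.048)
zt=p[2]-.0097+.025
f('block top',[(329,296),(478,296),(331,428),(472,428)],zt)
g=cv2.cvtColor(w["frame"],cv2.COLOR_RGB2GRAY); print(g[163,218:304])
```

```text
strip inner [[21.3, -27.6, 123.5], [21.2, 28.8, 123.5]]
strip outer [[21.3, -34.4, 123.5], [21.3, 36.3, 123.5]]
stop face top [[40.7, -34.8, 91.5], [41.3, 35.3, 91.5]]
stop back [[69.8, -34.4, 91.5], [69.8, 34.3, 91.5]]
block top [[32.4, -25.9, -15.3], [32.4, 22.8, -15.3], [-16.2, -27.3, -15.3], [-16.2, 22.8, -15.3]]
[ 80  87  93 101  99 100  86 169 187 183 187 197 171 114  90  92  89  90
  91  90  93  94  91  89  91  92  97  95  96  93  87  92  91  97  95  95
  92  90  97  92  95  95  90  93  92  96  94  93  89  96  96  94  90  98
  97  94  95  96  98  95  88  87  86  89  97  95  95  96  92  91  87 170
 185 180 240 252 241 175 133 136 136 132  99 106 107 106]
```

Call:
drive_tool(plan="0 0.15 4 0 0 0;0 0.15 8 0 0 0;0 0.15 10 0 0 0;0 0.15 11 0 0 0;0 0.15 11.4 0 0 0;0 0.15 11.7 0 0 0;0 0.15 11.7 0 0 0;0 0.15 11.7 0 0 0")

```text
time: 15.6
tool_pos: [0.4155, 0.0777, 0.0232]
eef_rot: [2.14, 2.3, 0.001]
wrist_force: [-0.4, 1.0, -3.8]
width: 0.569
finger_force: 45.0
```

Call:
drive_tool(plan="0.2 0 0 0 0 0;0.4 0 0 0 0 0;0.5 0 0 0 0 0;0.6 0 0 0 0 0;0.7 0 0 0 0 0;0.7 0 0 0 0 0;0.7 0 0 0 0 0")

```text
time: 16.3
tool_pos: [0.4148, 0.0836, 0.0229]
eef_rot: [2.139, 2.298, -0.001]
wrist_force: [-0.1, -5.2, -0.2]
width: 0.566
finger_force: 45.0
```

Call:
drive_tool(plan="0.67 0 0.1 0 0 0;0.67 0 0.15 0 0 0;0.67 0 0.15 0 0 0")

```text
time: 16.6
tool_pos: [0.4149, 0.0848, 0.0217]
eef_rot: [2.139, 2.289, -0.006]
wrist_force: [-0.3, -25.0, 7.8]
width: 0.567
finger_force: 45.0
```

Call:
drive_tool(plan="0 0 0 0 0 0;0 0 0 0 0 0;0 0 0 0 0 0;0 0 0 0 0 0;0 0 -3 0 0 0;0 0 -7 0 0 0;0 0 -11 0 0 0;0 0 -13 0 0 0;0 0 -13 0 0 0", grip=0.22)

```text
time: 17.5
tool_pos: [0.4155, 0.0925, 0.1531]
eef_rot: [2.138, 2.301, 0.006]
wrist_force: [-0.3, 0.4, -0.0]
width: 0.782
finger_force: 0.0
```

Run:
```python
from h import *
o=readout.get_obs(); print(o["tool_pos"],np.round(o["joints"],2))
w=vision.capture("wrist");pickle.dump(w,open('w6.pkl','wb')); b=blk(w,(.413,.091),.037); print('placed',b, 'rail-angle',np.degrees(.072))
for g in [(.398,.272),(.407,.4),(.518,.388)]:
    b=blk(w,g); print(b[1:]) 
p,r=tool(); print(r.as_matrix().round(3))
print(delta([.400,.265,.17],np.radians(109)))
```

```text
[0.41545336 0.09245795 0.15314196] [-1.41  0.4   1.37  2.19 -0.5   0.93  0.33]
placed (np.float64(0.02025953909499107), array([0.41382681, 0.07075734]), array([ 73.05063629, 162.97840881]), 4.0448317527771, (217, 123, 79, 159)) rail-angle 4.125296124941927
(array([0.40529501, 0.25054175]), array([50.87395477, 14.70807171]), 4.239243507385254, (232, 0, 59, 19))
(array([0.40529501, 0.25054175]), array([50.87395477, 14.70807171]), 4.239243507385254, (232, 0, 59, 19))
(array([0.52350977, 0.2577164 ]), array([45.42841721, 21.53806305]), 6.050937652587891, (369, 0, 51, 27))
[[-0.074  0.997  0.001]
 [ 0.997  0.074  0.002]
 [ 0.002  0.002 -1.   ]]
(array([17.31, -0.17, -1.78]), array([  0.11,  -0.1 , -14.75]))
```

Call:
drive_tool(plan="17.3 -0.2 -1.8 0 0 -14.7;17.3 -0.2 -1.8 0 0 -14.7;17.3 -0.2 -1.8 0 0 -14.7;17.3 -0.2 -1.8 0 0 -14.7;17.3 -0.2 -1.8 0 0 -14.7;17.3 -0.2 -1.8 0 0 -14.7;17.3 -0.2 -1.8 0 0 -14.7")

```text
time: 18.25
tool_pos: [0.3994, 0.2623, 0.1686]
eef_rot: [-1.83, -2.553, 0.002]
wrist_force: [0.2, -0.5, -0.3]
width: 0.781
finger_force: 0.0
```

```bash
python3 look.py .400 .272; python3 look.py .400 .272 w7
```

```text
[0.39955432 0.26231675 0.16876085] [-1.64  0.47  1.27  2.06 -0.53  1.01  0.23]
(np.float64(0.0019215884239736824), array([0.39842462, 0.27310031]), array([49.71768951, 50.36445618]), 20.244483947753906, (238, 146, 49, 49))
down (array([ 1.06,  0.25, 16.28]), array([-0.05,  0.  , -1.54]))
[0.39964981 0.26247813 0.16893203] [-1.64  0.47  1.27  2.06 -0.53  1.01  0.23]
(np.float64(0.0018720650235053374), array([0.39849817, 0.27311765]), array([49.82399368, 50.45985031]), 20.105331420898438, (238, 146, 49, 49))
down (array([ 1.04,  0.24, 16.29]), array([-0.04, -0.01, -1.4 ]))
```

View pics/w7.png

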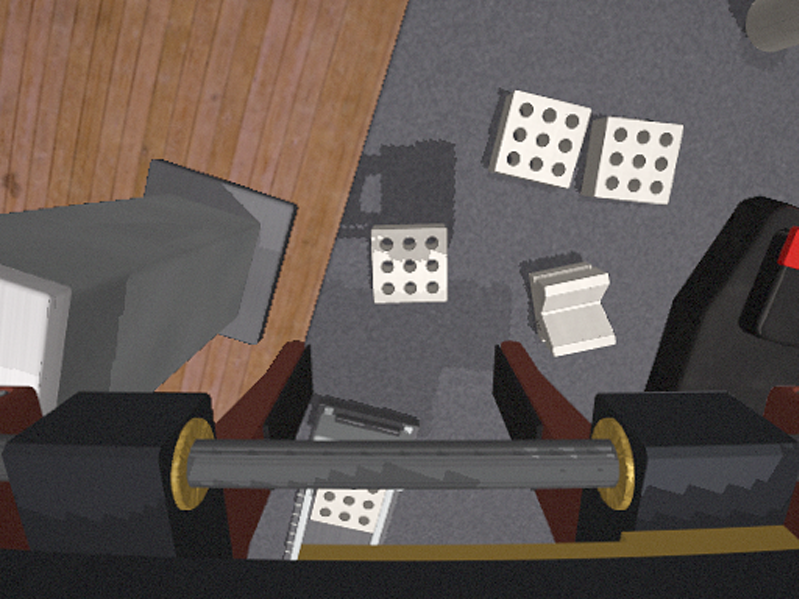

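White block at (410,264) is the target. A second block has been knocked next to the third, now at (542,140) and (635,160), and the first block sits at the stop (347,503).

Call:
drive_tool(plan="1.05 0.25 4 0 0 -1.4;1.05 0.25 8 0 0 -1.4;1.05 0.25 12 0 0 -1.4;1.05 0.25 14.5 0 0 -1.4;1.05 0.25 16 0 0 -1.4;1.05 0.25 16 0 0 -1.4;1.05 0.25 16 0 0 -1.4")

```text
time: 19.05
tool_pos: [0.3991, 0.2738, 0.0097]
eef_rot: [1.799, 2.576, -0.0]
wrist_force: [0.3, 0.4, 0.7]
width: 0.778
finger_force: 0.0
```

Call:
drive_tool(plan="0 0 0 0 0 0;0 0 0 0 0 0;0 0 0 0 0 0;0 0 0 0 0 0;0 0 0 0 0 0;0 0 0 0 0 0;0 0 0 0 0 0", grip=1, squeeze=45)

```text
time: 19.75
tool_pos: [0.3991, 0.2751, 0.01]
eef_rot: [1.796, 2.577, 0.003]
wrist_force: [0.0, -0.6, 6.5]
width: 0.564
finger_force: 45.0
```

Call:
drive_tool(plan="0 0 -2 0 0 0;0 0 -5 0 0 0;0 0 -9 0 0 0;0 0 -9 0 0 0;0 0 -9 0 0 0")

```text
time: 20.25
tool_pos: [0.398, 0.2753, 0.0992]
eef_rot: [-1.795, -2.578, -0.002]
wrist_force: [-0.9, 0.1, -4.3]
width: 0.564
finger_force: 45.0
```

```bash
cat > slot.py <<'E'
import sys
from h import *
# TCP when block 0 touched stop with block centre fwd of TCP by 8 mm
i=int(sys.argv[1]); off=float(sys.argv[2]); gap=.006
th=.072; uy=np.array([-np.sin(th),np.cos(th)])
E=np.array([.411,.1165])+[.0012,.0]
c=E-uy*(.025+.05*i+off+gap)
p,r=tool(); print(p,readout.get_obs()["width"],np.round(readout.get_obs()["joints"],2)); print(c,delta([*c,p[2]],np.pi/2+th))
E
python3 slot.py 1 0
```

```text
[0.39803656 0.27527177 0.09921349] 0.563683375267862 [-1.53  0.55  1.11  2.11 -0.66  0.88  0.32]
[0.41802696 0.03570986] (array([-23.16,  -6.44,  -0.03]), array([ 1.000e-02, -8.000e-02,  1.618e+01]))
```

Call:
drive_tool(plan="-23.2 -6.4 0 0 0 16.2;-23.2 -6.4 0 0 0 16.2;-23.2 -6.4 0 0 0 16.2;-23.2 -6.4 0 0 0 16.2;-23.2 -6.4 0 0 0 16.2;-23.2 -6.4 0 0 0 16.2;-23.2 -6.4 0 0 0 16.2;-23.2 -6.4 0 0 0 16.2")

```text
time: 21.05
tool_pos: [0.4181, 0.0357, 0.0985]
eef_rot: [-2.14, -2.299, 0.002]
wrist_force: [0.0, -0.0, -4.5]
width: 0.564
finger_force: 45.0
```

Call:
drive_tool(plan="0 0 4 0 0 0;0 0 6 0 0 0;0 0 7 0 0 0;0 0 7.4 0 0 0;0 0 7.6 0 0 0;0 0 7.6 0 0 0;0 0 7.6 0 0 0")

```text
time: 21.75
tool_pos: [0.4191, 0.0352, 0.0236]
eef_rot: [2.141, 2.299, 0.001]
wrist_force: [-0.7, 0.7, -4.6]
width: 0.568
finger_force: 45.0
```

Call:
drive_tool(plan="0.2 0 0.05 0 0 0;0.4 0 0.1 0 0 0;0.5 0 0.1 0 0 0;0.6 0 0.1 0 0 0;0.65 0 0.1 0 0 0;0.65 0 0.1 0 0 0")

```text
time: 22.35
tool_pos: [0.4183, 0.0413, 0.0222]
eef_rot: [-2.142, -2.298, -0.0]
wrist_force: [0.4, -0.9, -4.6]
width: 0.565
finger_force: 45.0
```

Call:
drive_tool(plan="0.1 0 0 0 0 0;0.15 0 0 0 0 0;0.2 0 0 0 0 0;0.2 0 0 0 0 0")

```text
time: 22.75
tool_pos: [0.4182, 0.0433, 0.0222]
eef_rot: [2.142, 2.298, -0.0]
wrist_force: [0.1, 1.3, -3.4]
width: 0.565
finger_force: 45.0
```

Call:
drive_tool(plan="0.1 0 0 0 0 0;0.15 0 0 0 0 0;0.2 0 0 0 0 0;0.2 0 0 0 0 0")

```text
time: 23.15
tool_pos: [0.4182, 0.044, 0.0223]
eef_rot: [2.141, 2.296, -0.002]
wrist_force: [-0.5, -5.6, -3.9]
width: 0.565
finger_force: 45.0
```

Call:
drive_tool(plan="0 0 0.1 0 0 0;0 0 0.1 0 0 0")

```text
time: 23.35
tool_pos: [0.4182, 0.044, 0.022]
eef_rot: [2.143, 2.297, 0.0]
wrist_force: [-5.4, -5.3, 15.9]
width: 0.563
finger_force: 45.0
```

Call:
drive_tool(plan="0 0 0 0 0 0;0 0 0 0 0 0;0 0 0 0 0 0;0 0 0 0 0 0;0 0 -3 0 0 0;0 0 -7 0 0 0;0 0 -11 0 0 0;0 0 -14 0 0 0;0 0 -14 0 0 0", grip=0.22)

```text
time: 24.25
tool_pos: [0.4199, 0.0459, 0.1638]
eef_rot: [2.14, 2.298, 0.007]
wrist_force: [-0.3, 0.1, -0.1]
width: 0.78
finger_force: 0.0
```

Run:
```python
from h import *
w=pickle.load(open('w5.pkl','rb'))
t=vision.capture("top")
for k in blobs(t["frame"],(0,0,130),(179,70,255),150,1500):
    (u,v),wh,a=cv2.minAreaRect(k); q=onz(t,cv2.boxPoints(((u,v),wh,a)),.025); m=q.mean(0)
    if .35<m[0]<.65 and .2<m[1]<.5: print((round(u),round(v)),np.round(wh,1),m.round(3),np.round(np.degrees(np.arctan2(*(q[1]-q[0])[1::-1]))%90,1))
save('t8',t["frame"],(120,150,290,260),4.5)
print(tool()[0],delta([.44,.36,.2],np.radians(100)))
```

```text
(189, 196) [15.7 18.3] [0.519 0.285 0.025] 31.2
(157, 206) [38.9 19. ] [0.487 0.383 0.025] 7.8
[0.41895491 0.04628829 0.16224761] (array([31.14,  4.38, -3.71]), array([ 0.15, -0.1 , -5.86]))
```

View pics/t8.png

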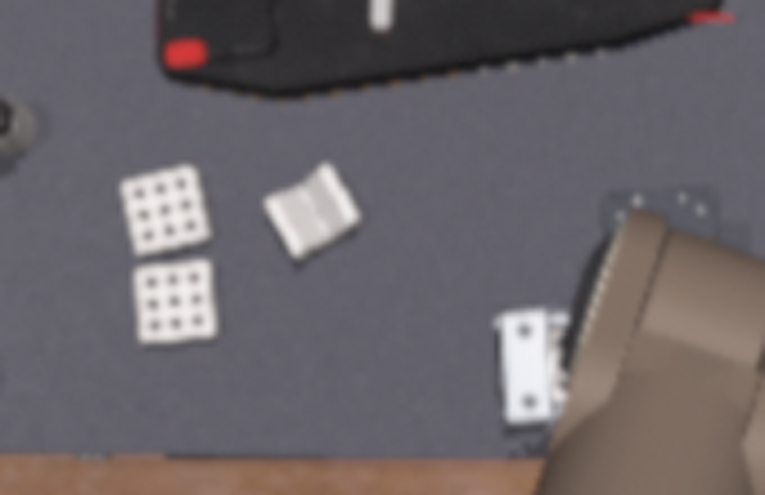

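Blocks remaining at crop (176,300) and (167,209); V-block (312,210) stays. These two are close together in x, so I grip them along y.

Call:
drive_tool(plan="33.6 5.5 -1 0 0 -90;33.6 5.5 -1 0 0 -90;33.6 5.5 -1 0 0 -90;33.6 5.5 -1 0 0 -90;33.6 5.5 -1 0 0 -90;33.6 5.5 -1 0 0 -90;33.6 5.5 -1 0 0 -90;33.6 5.5 -1 0 0 -90;33.6 5.5 -1 0 0 -90;33.6 5.5 -1 0 0 -90;33.6 5.5 -1 0 0 -90;33.6 5.5 -1 0 0 -90;33.6 5.5 -1 0 0 -90")

```text
time: 25.6
tool_pos: [0.4489, 0.3839, 0.1702]
eef_rot: [0.106, -3.138, 0.001]
wrist_force: [0.1, -0.2, -0.2]
width: 0.784
finger_force: 0.0
```

```bash
sed -i 's/^yaw=.*/yaw=np.radians(b[3]+(float(sys.argv[4]) if len(sys.argv)>4 else 90))/' look.py; python3 look.py .45 .385 w9 180
```

```text
[0.44898304 0.38395794 0.17034588] [-1.34  0.49  0.77  1.78 -0.39  1.03  1.21]
(np.float64(0.008509508508703268), array([0.45163394, 0.37664883]), array([50.4437027 , 50.39486313]), 6.393451690673828, (226, 160, 50, 48))
down (array([-0.23, -0.74, 16.43]), array([-0.03, -0.07, -2.5 ]))
```

View pics/w9.png

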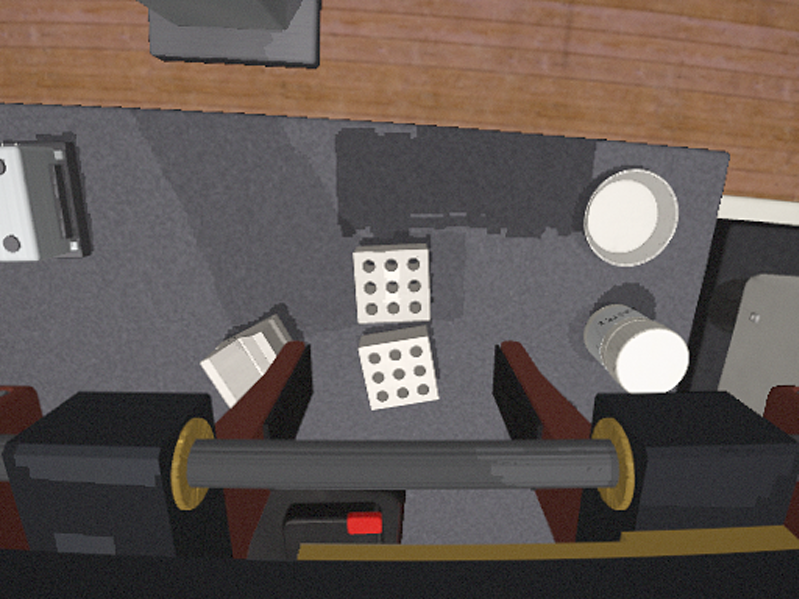

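White block at (392,283), aligned; I grasp it.

Call:
drive_tool(plan="-0.2 -0.75 4 0 0 -2.5;-0.2 -0.75 8 0 0 -2.5;-0.2 -0.75 12 0 0 -2.5;-0.2 -0.75 14.5 0 0 -2.5;-0.2 -0.75 16.1 0 0 -2.5;-0.2 -0.75 16.1 0 0 -2.5;-0.2 -0.75 16.1 0 0 -2.5")

```text
time: 26.35
tool_pos: [0.4523, 0.3771, 0.0109]
eef_rot: [-0.178, 3.136, 0.0]
wrist_force: [0.3, 1.2, 0.5]
width: 0.78
finger_force: 0.0
```

Call:
drive_tool(plan="0 0 0 0 0 0;0 0 0 0 0 0;0 0 0 0 0 0;0 0 0 0 0 0;0 0 0 0 0 0;0 0 0 0 0 0;0 0 0 0 0 0", grip=1, squeeze=45)

```text
time: 27.05
tool_pos: [0.4523, 0.3774, 0.0113]
eef_rot: [-0.179, 3.136, 0.002]
wrist_force: [-1.7, -0.9, 7.7]
width: 0.565
finger_force: 45.0
```

Call:
drive_tool(plan="0 0 -2 0 0 0;0 0 -5 0 0 0;0 0 -9 0 0 0;0 0 -9 0 0 0;0 0 -9 0 0 0")

```text
time: 27.55
tool_pos: [0.4513, 0.3773, 0.1004]
eef_rot: [-0.18, 3.136, 0.002]
wrist_force: [0.7, -0.4, -5.5]
width: 0.564
finger_force: 45.0
```

```bash
python3 slot.py 2 -0.002
```

```text
[0.45134348 0.37727675 0.10035115] 0.5637715762363624 [-1.28  0.57  0.71  1.85 -0.46  0.9   1.33]
[ 0.42147998 -0.01216578] (array([  7.42, -38.35,  -0.04]), array([ 5.000e-02, -5.000e-02,  9.244e+01]))
```

Call:
drive_tool(plan="7.4 -38.3 0 0 0 92.4;7.4 -38.3 0 0 0 92.4;7.4 -38.3 0 0 0 92.4;7.4 -38.3 0 0 0 92.4;7.4 -38.3 0 0 0 92.4;7.4 -38.3 0 0 0 92.4;7.4 -38.3 0 0 0 92.4;7.4 -38.3 0 0 0 92.4;7.4 -38.3 0 0 0 92.4;7.4 -38.3 0 0 0 92.4;7.4 -38.3 0 0 0 92.4;7.4 -38.3 0 0 0 92.4;7.4 -38.3 0 0 0 92.4")

```text
time: 28.85
tool_pos: [0.421, -0.012, 0.0994]
eef_rot: [-2.135, -2.304, 0.003]
wrist_force: [-0.5, 0.7, -4.2]
width: 0.565
finger_force: 45.0
```

```bash
python3 slot.py 2 -0.002
```

```text
[ 0.4210301  -0.012037    0.09942979] 0.5646639178576153 [-1.04  0.49  1.24  2.25 -0.65  0.84  0.7 ]
[ 0.42147998 -0.01216578] (array([-0.02,  0.04, -0.  ]), array([-0.11,  0.07,  0.22]))
```

Call:
drive_tool(plan="0 0.05 4 0 0 0;0 0.05 6 0 0 0;0 0.05 7 0 0 0;0 0.05 7.4 0 0 0;0 0.05 7.5 0 0 0;0 0.05 7.5 0 0 0")

```text
time: 29.45
tool_pos: [0.4226, -0.012, 0.0255]
eef_rot: [2.139, 2.301, 0.001]
wrist_force: [0.5, -0.4, -5.3]
width: 0.564
finger_force: 45.0
```

Call:
drive_tool(plan="0.2 0 0.05 0 0 0;0.3 0 0.05 0 0 0;0.4 0 0.05 0 0 0;0.5 0 0.05 0 0 0;0.5 0 0.05 0 0 0")

```text
time: 29.95
tool_pos: [0.4221, -0.0068, 0.0248]
eef_rot: [2.139, 2.301, 0.0]
wrist_force: [-0.6, 0.2, -5.1]
width: 0.568
finger_force: 45.0
```

Call:
drive_tool(plan="0.1 0 0.05 0 0 0;0.2 0 0.05 0 0 0;0.2 0 0.05 0 0 0")

```text
time: 30.25
tool_pos: [0.4222, -0.0066, 0.0244]
eef_rot: [2.139, 2.297, -0.002]
wrist_force: [-0.5, -6.6, -3.5]
width: 0.568
finger_force: 45.0
```

Call:
drive_tool(plan="0 0 0.1 0 0 0;0 0 0.15 0 0 0;0 0 0.15 0 0 0")

```text
time: 30.55
tool_pos: [0.4223, -0.0066, 0.0233]
eef_rot: [2.14, 2.297, -0.001]
wrist_force: [-2.4, -6.3, 6.7]
width: 0.567
finger_force: 45.0
```

Call:
drive_tool(plan="0 0 0 0 0 0;0 0 0 0 0 0;0 0 0 0 0 0;0 0 0 0 0 0;0 0 -3 0 0 0;0 0 -7 0 0 0;0 0 -11 0 0 0;0 0 -14 0 0 0;0 0 -14 0 0 0", grip=0.22)

```text
time: 31.45
tool_pos: [0.4238, -0.0047, 0.1653]
eef_rot: [2.137, 2.3, 0.007]
wrist_force: [0.1, 0.3, -0.3]
width: 0.774
finger_force: 0.0
```

Run:
```python
from h import *
w=vision.capture("wrist"); pickle.dump(w,open('w10.pkl','wb'))
save('w10',w["frame"],(0,0,512,384),1.56)
print(tool()[0],delta([.516,.39,.17],np.radians(194)))
```

```text
[ 0.42281398 -0.00410478  0.16374712] (array([38.62, 12.21, -0.52]), array([ 2.100e-01,  6.000e-02, -9.976e+01]))
```

View pics/w10.png

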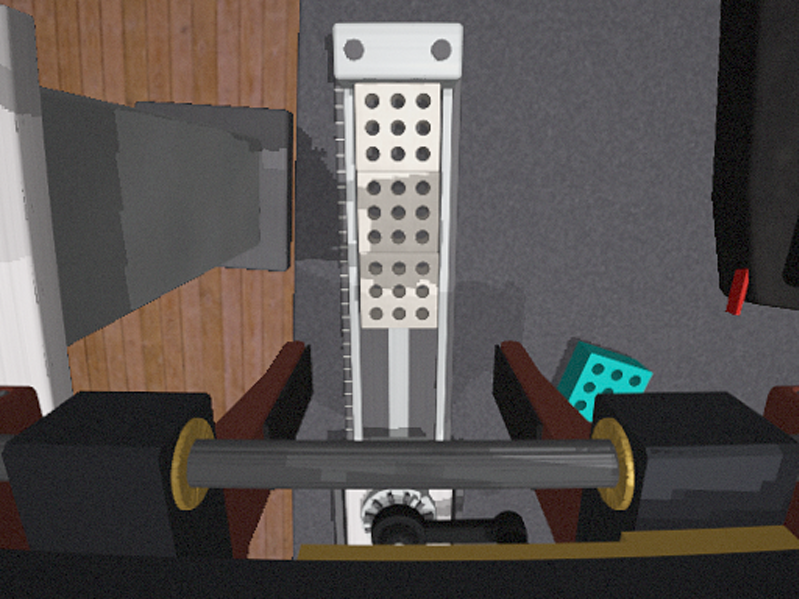

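Three blocks lie tight from the stop (398,80) to (398,328), inside the strips. Now the fourth.

Call:
drive_tool(plan="38.6 12.2 -0.5 0 0 -99.8;38.6 12.2 -0.5 0 0 -99.8;38.6 12.2 -0.5 0 0 -99.8;38.6 12.2 -0.5 0 0 -99.8;38.6 12.2 -0.5 0 0 -99.8;38.6 12.2 -0.5 0 0 -99.8;38.6 12.2 -0.5 0 0 -99.8;38.6 12.2 -0.5 0 0 -99.8;38.6 12.2 -0.5 0 0 -99.8;38.6 12.2 -0.5 0 0 -99.8;38.6 12.2 -0.5 0 0 -99.8;38.6 12.2 -0.5 0 0 -99.8;38.6 12.2 -0.5 0 0 -99.8;38.6 12.2 -0.5 0 0 -99.8")

```text
time: 32.9
tool_pos: [0.5153, 0.3885, 0.1665]
eef_rot: [0.376, -3.117, 0.0]
wrist_force: [0.0, -0.9, 0.5]
width: 0.78
finger_force: 0.0
```

```bash
python3 look.py .516 .39 w11 180
```

```text
[0.51536506 0.3885472  0.16675125] [-1.2   0.58  0.72  1.64 -0.42  1.09  1.45]
(np.float64(0.004630985947391171), array([0.51558209, 0.38538791]), array([50.51403809, 50.46385574]), 13.661882400512695, (231, 158, 49, 48))
down (array([ 0.03, -0.31, 16.08]), array([-0.  , -0.09,  0.11]))
```

Call:
drive_tool(plan="0 -0.3 4 0 0 0;0 -0.3 8 0 0 0;0 -0.3 12 0 0 0;0 -0.3 14.5 0 0 0;0 -0.3 15.8 0 0 0;0 -0.3 15.8 0 0 0;0 -0.3 15.8 0 0 0")

```text
time: 33.65
tool_pos: [0.5171, 0.3861, 0.0106]
eef_rot: [-0.38, 3.117, 0.001]
wrist_force: [0.7, 0.3, 0.4]
width: 0.779
finger_force: 0.0
```

Call:
drive_tool(plan="0 0 0 0 0 0;0 0 0 0 0 0;0 0 0 0 0 0;0 0 0 0 0 0;0 0 0 0 0 0;0 0 0 0 0 0;0 0 0 0 0 0", grip=1, squeeze=45)

```text
time: 34.35
tool_pos: [0.517, 0.3863, 0.0109]
eef_rot: [-0.381, 3.117, 0.002]
wrist_force: [-1.2, 0.0, 6.6]
width: 0.567
finger_force: 45.0
```

Call:
drive_tool(plan="0 0 -2 0 0 0;0 0 -5 0 0 0;0 0 -9 0 0 0;0 0 -9 0 0 0;0 0 -9 0 0 0")

```text
time: 34.85
tool_pos: [0.5161, 0.3862, 0.0999]
eef_rot: [-0.382, 3.118, 0.002]
wrist_force: [0.2, -0.2, -4.0]
width: 0.566
finger_force: 45.0
```

```bash
python3 slot.py 3 -0.002
```

```text
[0.51608815 0.38622974 0.09985696] 0.5660931243357429 [-1.17  0.65  0.67  1.7  -0.48  0.96  1.5 ]
[ 0.42507687 -0.06203623] (array([ 19.65, -41.31,  -0.05]), array([ 6.000e-02, -3.000e-02,  9.983e+01]))
```

Call:
drive_tool(plan="19.6 -41.3 0 0 0 99.8;19.6 -41.3 0 0 0 99.8;19.6 -41.3 0 0 0 99.8;19.6 -41.3 0 0 0 99.8;19.6 -41.3 0 0 0 99.8;19.6 -41.3 0 0 0 99.8;19.6 -41.3 0 0 0 99.8;19.6 -41.3 0 0 0 99.8;19.6 -41.3 0 0 0 99.8;19.6 -41.3 0 0 0 99.8;19.6 -41.3 0 0 0 99.8;19.6 -41.3 0 0 0 99.8;19.6 -41.3 0 0 0 99.8;19.6 -41.3 0 0 0 99.8")

```text
time: 36.25
tool_pos: [0.4248, -0.062, 0.0989]
eef_rot: [-2.136, -2.303, 0.003]
wrist_force: [0.0, 0.5, -4.2]
width: 0.563
finger_force: 45.0
```

```bash
python3 slot.py 3 -0.002
```

```text
[ 0.42484054 -0.06204249  0.09892509] 0.5627032731441158 [-0.91  0.52  1.24  2.23 -0.67  0.85  0.84]
[ 0.42507687 -0.06203623] (array([-0.  ,  0.02, -0.  ]), array([-0.11,  0.05,  0.19]))
```

Call:
drive_tool(plan="0 0.05 4 0 0 0;0 0.05 6 0 0 0;0 0.05 7 0 0 0;0 0.05 7.4 0 0 0;0 0.05 7.5 0 0 0;0 0.05 7.5 0 0 0")

```text
time: 36.85
tool_pos: [0.4267, -0.0622, 0.0253]
eef_rot: [2.139, 2.3, 0.001]
wrist_force: [0.6, -0.1, -3.8]
width: 0.567
finger_force: 45.0
```

Call:
drive_tool(plan="0.2 0 0.05 0 0 0;0.3 0 0.05 0 0 0;0.4 0 0.05 0 0 0;0.5 0 0.05 0 0 0;0.5 0 0.05 0 0 0")

```text
time: 37.35
tool_pos: [0.4261, -0.0575, 0.0244]
eef_rot: [2.139, 2.299, -0.0]
wrist_force: [-0.1, -2.1, -2.5]
width: 0.565
finger_force: 45.0
```

Call:
drive_tool(plan="0.1 0 0.05 0 0 0;0.15 0 0.05 0 0 0;0.15 0 0.05 0 0 0")

```text
time: 37.65
tool_pos: [0.4262, -0.0575, 0.024]
eef_rot: [2.139, 2.297, -0.002]
wrist_force: [0.8, -7.5, -2.4]
width: 0.565
finger_force: 45.0
```

Call:
drive_tool(plan="0 0 0.1 0 0 0;0 0 0.15 0 0 0;0 0 0.15 0 0 0")

```text
time: 37.95
tool_pos: [0.4263, -0.0575, 0.0228]
eef_rot: [2.139, 2.297, -0.001]
wrist_force: [-1.8, -5.8, 4.5]
width: 0.563
finger_force: 45.0
```

Call:
drive_tool(plan="0 0 0 0 0 0;0 0 0 0 0 0;0 0 0 0 0 0;0 0 0 0 0 0;0 0 -3 0 0 0;0 0 -7 0 0 0;0 0 -11 0 0 0;0 0 -16 0 0 0;0 0 -16 0 0 0;0 0 -16 0 0 0", grip=0.22)

```text
time: 38.95
tool_pos: [0.4262, -0.0542, 0.1825]
eef_rot: [-2.136, -2.303, -0.004]
wrist_force: [-0.4, -0.2, -1.1]
width: 0.777
finger_force: 0.0
```

Run:
```python
from h import *
print(tool()[0],delta([.4405,-.2915,.18],np.pi+.072))
```

```text
[ 0.42622153 -0.05417578  0.18253289] (array([-23.77,  -0.36,   0.2 ]), array([ 1.800e-01, -3.000e-02, -8.982e+01]))
```

Call:
drive_tool(plan="-23.8 -0.4 0 0 0 -89.8;-23.8 -0.4 0 0 0 -89.8;-23.8 -0.4 0 0 0 -89.8;-23.8 -0.4 0 0 0 -89.8;-23.8 -0.4 0 0 0 -89.8;-23.8 -0.4 0 0 0 -89.8;-23.8 -0.4 0 0 0 -89.8;-23.8 -0.4 0 0 0 -89.8;-23.8 -0.4 0 0 0 -89.8;-23.8 -0.4 0 0 0 -89.8;-23.8 -0.4 0 0 0 -89.8;-23.8 -0.4 0 0 0 -89.8;-23.8 -0.4 0 0 0 -89.8", grip=0.5)

```text
time: 40.25
tool_pos: [0.4376, -0.2939, 0.1811]
eef_rot: [0.097, -3.138, -0.001]
wrist_force: [-0.5, -0.5, -0.1]
width: 0.5
finger_force: 0.0
```

Run:
```python
from h import *
w=vision.capture("wrist"); pickle.dump(w,open('w12.pkl','wb'))
save('w12',w["frame"],(0,0,512,384),1.56)
print(tool()[0],np.round(readout.get_obs()["joints"],2),proj(w,[[.4405,-.2915,.112]])*1.56, delta([.4405,-.2915,.0723],np.pi+.072))
```

```text
[ 0.43789516 -0.29371155  0.18132412] [-0.1   0.35  0.76  1.92 -0.28  0.99  2.42] [[406.85727961 322.75481586]] (array([-0.29,  0.2 , 10.9 ]), array([ 0.04, -0.09, -0.53]))
```

View pics/w12.png

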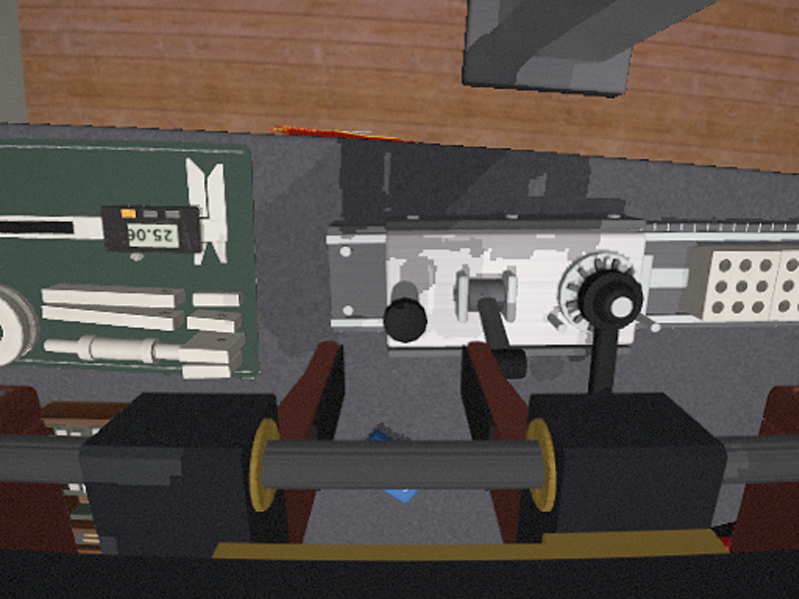

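Post cap at (406,321) where predicted, lever upright at (508,362), last block's edge at (705,285).

Call:
drive_tool(plan="-0.3 0.2 0 0 0 -0.5;-0.3 0.2 4 0 0 -0.5;-0.3 0.2 8 0 0 -0.5;-0.3 0.2 10.9 0 0 -0.5;-0.3 0.2 10.9 0 0 -0.5;-0.3 0.2 10.9 0 0 -0.5")

```text
time: 40.9
tool_pos: [0.4417, -0.2913, 0.0735]
eef_rot: [0.12, -3.138, 0.0]
wrist_force: [0.3, -0.9, 0.6]
width: 0.501
finger_force: 0.0
```

Call:
drive_tool(plan="0 0 0 0 0 0;0 0 0 0 0 0;0 0 0 0 0 0;0 0 0 0 0 0;0 0 0 0 0 0;0 0 0 0 0 0;0 0 0 0 0 0;0 0 0 0 0 0", grip=1, squeeze=25)

```text
time: 41.7
tool_pos: [0.4426, -0.2915, 0.0745]
eef_rot: [-0.122, 3.137, -0.001]
wrist_force: [0.2, -0.1, 7.0]
width: 0.266
finger_force: 25.0
```

Call:
drive_tool(plan="0 0.5 0 0 0 0;0 1.2 0 0 0 0;0 2 0 0 0 0;0 2.6 0 0 0 0;0 3.1 0 0 0 0;0 3.5 0 0 0 0;0 3.5 0 0 0 0")

```text
time: 42.4
tool_pos: [0.44, -0.256, 0.0744]
eef_rot: [-0.122, 3.137, -0.0]
wrist_force: [0.0, 0.8, 10.5]
width: 0.261
finger_force: 25.0
```

Call:
drive_tool(plan="0 0.1 0 0 0 0;0 0.2 0 0 0 0;0 0.3 0 0 0 0;0 0.3 0 0 0 0")

```text
time: 42.8
tool_pos: [0.4399, -0.2538, 0.0744]
eef_rot: [-0.121, 3.137, -0.002]
wrist_force: [-0.6, -0.3, 8.3]
width: 0.266
finger_force: 25.0
```

Call:
drive_tool(plan="0 0.1 0 0 0 0;0 0.2 0 0 0 0;0 0.2 0 0 0 0")

```text
time: 43.1
tool_pos: [0.4398, -0.2519, 0.0745]
eef_rot: [-0.121, 3.136, -0.002]
wrist_force: [0.0, -1.2, 8.3]
width: 0.262
finger_force: 25.0
```

Call:
drive_tool(plan="0 0.1 0 0 0 0;0 0.2 0 0 0 0;0 0.2 0 0 0 0")

```text
time: 43.4
tool_pos: [0.4396, -0.2502, 0.0744]
eef_rot: [-0.121, 3.136, -0.003]
wrist_force: [1.6, -2.1, 8.2]
width: 0.264
finger_force: 25.0
```

Call:
drive_tool(plan="0 0.1 0 0 0 0;0 0.15 0 0 0 0;0 0.15 0 0 0 0")

```text
time: 43.7
tool_pos: [0.4396, -0.2499, 0.0745]
eef_rot: [-0.12, 3.136, -0.006]
wrist_force: [1.8, -6.2, 3.9]
width: 0.263
finger_force: 25.0
```

Call:
drive_tool(plan="0 0.1 0 0 0 0;0 0.15 0 0 0 0;0 0.15 0 0 0 0")

```text
time: 44.0
tool_pos: [0.4396, -0.2488, 0.0745]
eef_rot: [-0.119, 3.136, -0.007]
wrist_force: [1.8, -8.0, 3.8]
width: 0.266
finger_force: 25.0
```

Call:
drive_tool(plan="0 0 0 0 0 0;0 0 0 0 0 0;0 0 0 0 0 0;0 0 0 0 0 0;0 0 -5 0 0 0;0 0 -10 0 0 0;0 0 -12 0 0 0;0 0 -12 0 0 0;0 0 -12 0 0 0", grip=0.5)

```text
time: 44.9
tool_pos: [0.4382, -0.2454, 0.1928]
eef_rot: [-0.123, 3.139, 0.001]
wrist_force: [-0.4, 0.6, 0.4]
width: 0.501
finger_force: 0.0
```

Run:
```python
from h import *
w=vision.capture("wrist"); pickle.dump(w,open('w13.pkl','wb'))
save('w13',w["frame"],(0,0,512,384),1.56)
print(tool()[0],proj(w,[[.4473,-.197,.121]])*1.56, delta([.4473,-.197,.1085],np.pi+.072))
```

```text
[ 0.43773402 -0.24535602  0.19216971] [[491.65648831 338.21723752]] (array([-1.34,  4.74,  8.37]), array([ 0.07, -0.07,  0.35]))
```

View pics/w13.png

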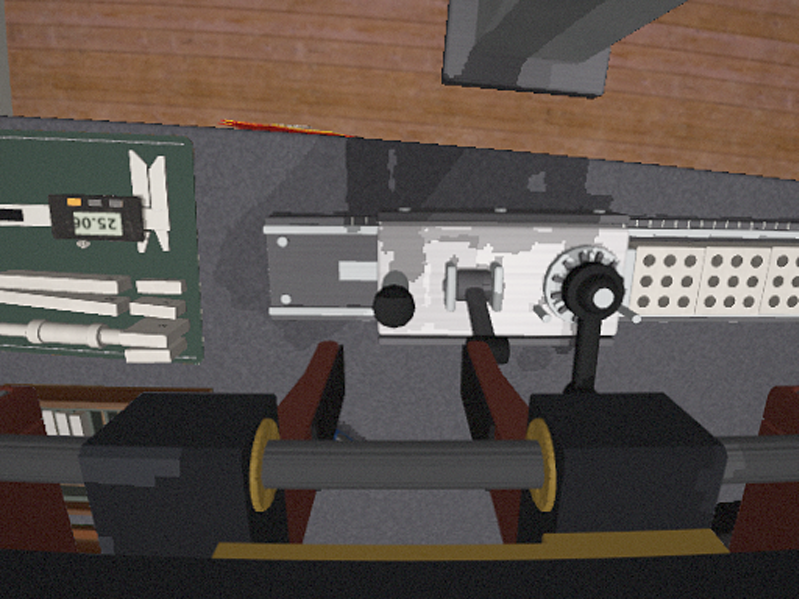

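Run:
```python
from h import *
for n,u in [('w3',(402,338)),('w13',(490,350))]:
    w=pickle.load(open(n+'.pkl','rb'))
    print(n,[onz(w,np.array([u])/1.56,z)[0].round(4) for z in (.11,.12)], proj(w,[[.4415,-.158,.121]])*1.56)
w=pickle.load(open('w13.pkl','rb')); save('w13c',w["frame"],(225,120,345,260),4)
```

```text
w3 [array([ 0.4553, -0.1591,  0.11  ]), array([ 0.4516, -0.1594,  0.12  ])] [[406.17758094 320.34854446]]
w13 [array([ 0.4583, -0.1944,  0.11  ]), array([ 0.4545, -0.1968,  0.12  ])] [[564.9093888 333.1004666]]
```

View pics/w13c.png

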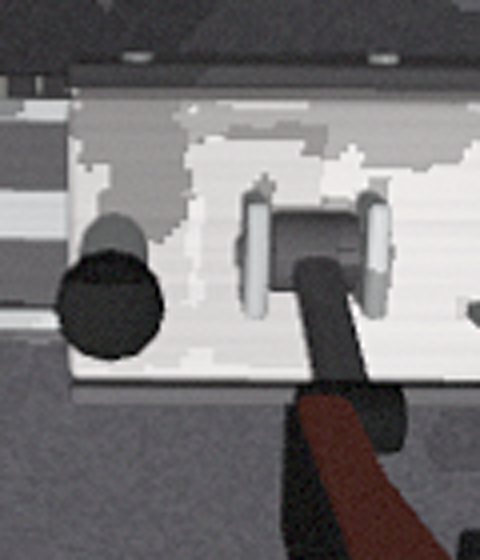

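Call:
drive_tool(plan="-2.15 4.7 0 0 0 0.3;-2.15 4.7 0 0 0 0.3;-2.15 4.7 4 0 0 0.3;-2.15 4.7 7.5 0 0 0.3;-2.15 4.7 9.1 0 0 0.3;-2.15 4.7 9.1 0 0 0.3;-2.15 4.7 9.1 0 0 0.3")

```text
time: 45.65
tool_pos: [0.4553, -0.1979, 0.1016]
eef_rot: [0.113, -3.137, 0.0]
wrist_force: [0.2, -0.6, 0.8]
width: 0.502
finger_force: 0.0
```

Call:
drive_tool(plan="0 0 0 0 0 0;0 0 0 0 0 0;0 0 0 0 0 0;0 0 0 0 0 0;0 0 0 0 0 0;0 0 0 0 0 0;0 0 0 0 0 0", grip=1, squeeze=25)

```text
time: 46.35
tool_pos: [0.4566, -0.1978, 0.1029]
eef_rot: [-0.113, 3.138, -0.0]
wrist_force: [-1.2, -0.1, 6.4]
width: 0.247
finger_force: 25.0
```

Call:
drive_tool(plan="-0.78 0 0.34 0 0 0;-1.34 0 0.66 0 0 0;-1.87 0 1.04 0 0 0;-2.36 0 1.47 0 0 0;-2.8 0 1.94 0 0 0;-3.19 0 2.46 0 0 0;-3.53 0 3.01 0 0 0;-3.82 0 3.6 0 0 0;-4.04 0 4.21 0 0 0;-4.2 0 4.84 0 0 0;-4.3 0 5.48 0 0 0;-4.33 0 6.13 0 0 0;-4.33 0 6.3 0 0 0;-4.33 0 6.3 0 0 0")

```text
time: 47.75
tool_pos: [0.5027, -0.1956, 0.0403]
eef_rot: [-0.114, 3.133, -0.004]
wrist_force: [7.7, -2.2, 0.4]
width: 0.25
finger_force: 25.0
```

Call:
drive_tool(plan="0.3 0 0.15 0 0 0;0.3 0 0.3 0 0 0;0.3 0 0.3 0 0 0")

```text
time: 48.05
tool_pos: [0.5023, -0.1958, 0.0384]
eef_rot: [-0.115, 3.129, -0.006]
wrist_force: [12.6, -0.0, 4.1]
width: 0.247
finger_force: 25.0
```

Call:
drive_tool(plan="-0.3 0 0 0 0 0;-0.3 0 0 0 0 0;-0.3 0 0 0 0 0;-0.3 0 0 0 0 0;-0.3 0 0 0 0 0;-0.3 0 -4 0 0 0;-0.3 0 -8 0 0 0;-0.3 0 -11 0 0 0;-0.3 0 -11 0 0 0;-0.3 0 -11 0 0 0", grip=0.5)

```text
time: 49.05
tool_pos: [0.4994, -0.1943, 0.1465]
eef_rot: [-0.114, 3.138, 0.001]
wrist_force: [-0.1, 0.7, 0.5]
width: 0.503
finger_force: 0.0
```

Run:
```python
from h import *
w=vision.capture("wrist"); pickle.dump(w,open('w14.pkl','wb'))
w2=pickle.load(open('w2.pkl','rb'))
a=cv2.resize(w2["frame"][40:250,60:460],None,fx=1.4,fy=1.4,interpolation=cv2.INTER_CUBIC);b=cv2.resize(w["frame"][40:250,60:460],None,fx=1.4,fy=1.4,interpolation=cv2.INTER_CUBIC)
cv2.imwrite('pics/w14.png',np.vstack([a,b])[:,:,::-1]); print(tool()[0])
```

```text
[ 0.49884483 -0.194059    0.14562981]
```

View pics/w14.png

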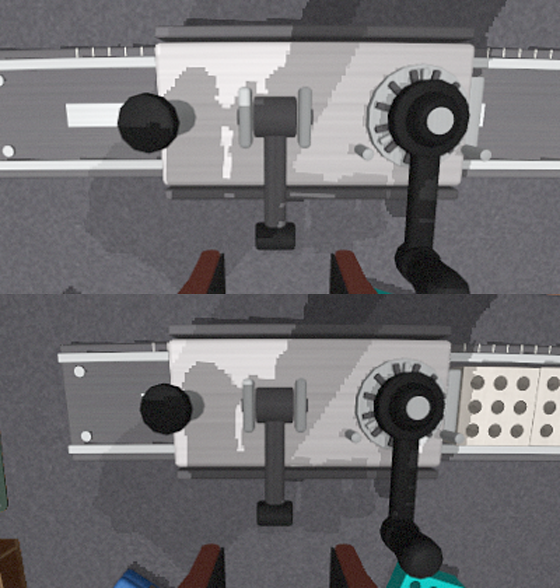

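The picture pair shows the lever flat again at (275,513), the pad against the row at (458,405) and the knob at (425,553). I've now viewed 17 pictures, which is over the 14 limit, so I won't view any more and will go by numbers from here.

Run:
```python
from h import *
th=.072; ux=np.array([np.cos(th),np.sin(th)]); uy=np.array([-np.sin(th),np.cos(th)]); E=np.array([.4122,.1165])
f=lambda c,u,z:(lambda q:(np.round((q-E)@ux*1000,1),np.round((q-E)@uy*1000,1),q.round(4)))(onz(c,np.array([u])/1.4+[60,40],z)[0,:2])
for n,g,c,h,k,dy in [('w2',(275,236),(148,122),(440,120),None,0),('w14',(275,219),(166,115),(418,114),(425,259),0)]:
    w=pickle.load(open(n+'.pkl','rb'))
    print(n,'grip',f(w,g,.058),'cap',f(w,c,.112),'hub',f(w,h,.112)); 
    if k: print('knob',f(w,k,.114)); 
    if k: print('block edge',f(w,(462,115),.037))
```

```text
w2 grip (np.float64(63.8), np.float64(-279.2), array([ 0.496 , -0.1574])) cap (np.float64(-1.6), np.float64(-328.7), array([ 0.4343, -0.2115])) hub (np.float64(-2.3), np.float64(-213.9), array([ 0.4253, -0.097 ]))
w14 grip (np.float64(64.7), np.float64(-317.7), array([ 0.4996, -0.1957])) cap (np.float64(-1.4), np.float64(-367.7), array([ 0.4373, -0.2503])) hub (np.float64(-1.8), np.float64(-251.3), array([ 0.4285, -0.1343]))
knob (np.float64(69.2), np.float64(-242.2), array([ 0.4986, -0.1201]))
block edge (np.float64(1.5), np.float64(-197.7), array([ 0.4279, -0.0806]))
```

Call:
drive_tool(plan="-0.05 0 0 0 0 0;-0.05 -0.1 0 0 0 0;-0.05 -0.1 0 0 0 0;-0.05 -0.1 3 0 0 0;-0.05 -0.1 6 0 0 0;-0.05 -0.1 7.5 0 0 0;-0.05 -0.1 7.8 0 0 0;-0.05 -0.1 7.8 0 0 0", grip=1)

```text
time: 49.9
tool_pos: [0.4996, -0.1958, 0.0682]
eef_rot: [0.113, -3.139, 0.0]
wrist_force: [-0.9, -0.5, 0.2]
width: 0.004
finger_force: 0.0
```

Call:
drive_tool(plan="0 0 0.15 0 0 0;0 0 0.3 0 0 0;0 0 0.4 0 0 0;0 0 0.4 0 0 0")

```text
time: 50.3
tool_pos: [0.5008, -0.1958, 0.0649]
eef_rot: [-0.114, 3.138, -0.001]
wrist_force: [1.3, -1.0, 2.1]
width: 0.002
finger_force: 1.3
```

Call:
drive_tool(plan="0 0 0.15 0 0 0;0 0 0.3 0 0 0;0 0 0.3 0 0 0")

```text
time: 50.6
tool_pos: [0.5011, -0.196, 0.063]
eef_rot: [-0.113, 3.137, 0.0]
wrist_force: [-2.6, 0.9, 19.8]
width: 0.005
finger_force: 10.0
```

Call:
drive_tool(plan="0 0 -4 0 0 0;0 0 -9 0 0 0;0 2 -13 0 0 0;0.2 6.5 -13 0 0 0;0.2 6.5 -13 0 0 0;0.2 6.5 -13 0 0 0", grip=0.5)

```text
time: 51.2
tool_pos: [0.4928, -0.1294, 0.191]
eef_rot: [0.118, -3.139, -0.001]
wrist_force: [-0.5, 0.2, -0.2]
width: 0.487
finger_force: 0.0
```

Run:
```python
from h import *
w=vision.capture("wrist"); pickle.dump(w,open('w15.pkl','wb')); p,r=tool(); print(p)
th=.072; E=np.array([.4122,.1165]); ux=np.array([np.cos(th),np.sin(th)]); uy=np.array([-np.sin(th),np.cos(th)])
P=E+.073*ux-.240*uy; print('pred knob',P)
u0=proj(w,[[*P,.114]])[0]; print(u0)
f=w["frame"]; v=f.max(axis=2)
m=(v<48).astype(np.uint8)*255
x,y=u0.astype(int); sub=v[y-30:y+50:3,x-36:x+36:2]
for row in sub: print(''.join('#' if t<30 else '+' if t<48 else '-' if t<75 else '.' for t in row))
```

```text
[ 0.49273917 -0.13069314  0.19095346]
pred knob [ 0.50227594 -0.11762673]
[271.05985836 211.95157446]
............-+--++#+................
............-+-+##++................
............-++#++#+................
............########................
...........########+#...............
..........-##########...............
..........-##########+..............
...........#+#+#+####+..............
...........#+++++++###..............
..........-#++++-++++++.............
..........+#+++---++++#.............
...........#++--+-+++++...---.......
...........++++++++++#....------.--.
............-++++++++.........------
................+-............+#----
..............................+#+---
...............................##---
...............................+#+--
..............................-###--
..............................+###+-
..............................+####-
..............................+###+#
..............................######
...................-..........###+##
..............................-++##+
..............................+#####
...............................#+###
```

Call:
drive_tool(plan="-1.1 1 0 0 0 0.3;-1.1 1 4 0 0 0.3;-1.1 1 8 0 0 0.3;-1.1 1 10.9 0 0 0.3;-1.1 1 10.9 0 0 0.3;-1.1 1 10.9 0 0 0.3")

```text
time: 51.85
tool_pos: [0.5035, -0.121, 0.0821]
eef_rot: [0.102, -3.138, 0.001]
wrist_force: [0.5, -0.8, -0.1]
width: 0.495
finger_force: 0.0
```

Call:
drive_tool(plan="0 0 0 0 0 0;0 0 0 0 0 0;0 0 0 0 0 0;0 0 0 0 0 0;0 0 0 0 0 0;0 0 0 0 0 0;0 0 0 0 0 0;0 0 0 0 0 0", grip=1, squeeze=40)

```text
time: 52.65
tool_pos: [0.5044, -0.12, 0.0827]
eef_rot: [-0.106, 3.138, -0.0]
wrist_force: [3.3, 0.8, 6.4]
width: 0.239
finger_force: 40.0
```

```bash
cat > swing.py <<'E'
# rows for swinging the handle cw by steps of 6 deg: shift in present tool frame (tool x = -radial, tool y = ccw tangent)
import numpy as np
for a in range(5,65,5):
    t=np.radians(a); print(a,round(7.5*(1-np.cos(t)),2),round(-7.5*np.sin(t),2), '| start at -30 to +: same in turned frame')
from h import *
p,r=tool();print(p,readout.get_obs()["width"],readout.get_obs()["wrist_force"],np.round(readout.get_obs()["joints"],2))
E
python3 swing.py
```

```text
5 0.03 -0.65 | start at -30 to +: same in turned frame
10 0.11 -1.3 | start at -30 to +: same in turned frame
15 0.26 -1.94 | start at -30 to +: same in turned frame
20 0.45 -2.57 | start at -30 to +: same in turned frame
25 0.7 -3.17 | start at -30 to +: same in turned frame
30 1.0 -3.75 | start at -30 to +: same in turned frame
35 1.36 -4.3 | start at -30 to +: same in turned frame
40 1.75 -4.82 | start at -30 to +: same in turned frame
45 2.2 -5.3 | start at -30 to +: same in turned frame
50 2.68 -5.75 | start at -30 to +: same in turned frame
55 3.2 -6.14 | start at -30 to +: same in turned frame
60 3.75 -6.5 | start at -30 to +: same in turned frame
[ 0.50442516 -0.1200108   0.08273734] 0.23939859165456556 [3.28483163 0.81165219 6.42780448] [-0.37  0.47  0.67  2.03 -0.41  0.77  2.18]
```

Call:
drive_tool(plan="0 0 -0.4 0 0 0;0 0 -0.9 0 0 0;0 0 -0.9 0 0 0;0 0 -0.9 0 0 0")

```text
time: 53.05
tool_pos: [0.5028, -0.12, 0.0909]
eef_rot: [0.105, -3.139, -0.0]
wrist_force: [1.8, -0.8, -5.5]
width: 0.238
finger_force: 40.0
```

Call:
drive_tool(plan="0.03 0.65 0 0 0 -5;0.11 1.3 0 0 0 -10;0.26 1.94 0 0 0 -15;0.45 2.57 0 0 0 -20;0.7 3.17 0 0 0 -25;1 3.75 0 0 0 -30;1 3.75 0 0 0 -30;1 3.75 0 0 0 -30")

```text
time: 53.85
tool_pos: [0.4901, -0.0837, 0.0909]
eef_rot: [0.91, -3.005, -0.001]
wrist_force: [-0.3, -1.2, -5.4]
width: 0.239
finger_force: 40.0
```

```bash
python3 swing.py | tail -1
```

```text
[ 0.49007905 -0.08369201  0.09090574] 0.23947647607364067 [-0.29472343 -1.2148122  -5.35248307] [-0.36  0.4   0.55  2.06 -0.3   0.76  2.53]
```

Call:
drive_tool(plan="0 0 0.4 0 0 0;0 0 0.7 0 0 0;0 0 0.9 0 0 0;0 0 0.9 0 0 0;0 0 0.9 0 0 0")

```text
time: 54.35
tool_pos: [0.4915, -0.0834, 0.0826]
eef_rot: [-0.914, 3.005, -0.0]
wrist_force: [0.8, -0.6, 3.3]
width: 0.239
finger_force: 40.0
```

Call:
drive_tool(plan="0.03 -0.65 0 0 0 5;0.11 -1.3 0 0 0 10;0.26 -1.94 0 0 0 15;0.45 -2.57 0 0 0 20;0.45 -2.57 0 0 0 20")

```text
time: 54.85
tool_pos: [0.5023, -0.1073, 0.0827]
eef_rot: [-0.376, 3.118, -0.0]
wrist_force: [1.2, 2.6, 3.6]
width: 0.233
finger_force: 40.0
```

Call:
drive_tool(plan="0.03 -0.65 0 0 0 5;0.11 -1.3 0 0 0 10;0.26 -1.94 0 0 0 15;0.45 -2.57 0 0 0 20;0.7 -3.17 0 0 0 25;1 -3.75 0 0 0 30;1.36 -4.3 0 0 0 35;1.75 -4.82 0 0 0 40;1.75 -4.82 0 0 0 40;1.75 -4.82 0 0 0 40")

```text
time: 55.85
tool_pos: [0.4977, -0.1583, 0.0829]
eef_rot: [0.704, 3.058, -0.0]
wrist_force: [5.2, -0.4, 4.5]
width: 0.232
finger_force: 40.0
```

```bash
cat > ang.py <<'E'
from h import *
o=readout.get_obs();p=o["tool_pos"]
# handle angle (cw deg) from TCP with axis = start knob point minus 75 mm radial
ax=np.array([.5044,-.1200])-.075*np.array([np.cos(.072),np.sin(.072)])
d=p[:2]-ax; print(p, 'handle cw deg',round(np.degrees(.072-np.arctan2(d[1],d[0])),1),'r',np.hypot(*d).round(4),o["wrist_force"].round(1),np.round(o["joints"],2))
E
python3 ang.py
```

```text
[ 0.49770572 -0.1583052   0.08294602] handle cw deg 29.9 r 0.0756 [ 5.2 -0.4  4.5] [-0.39  0.52  0.81  2.03 -0.52  0.81  1.84]
```

Call:
drive_tool(plan="0 0 -0.4 0 0 0;0 0 -0.9 0 0 0;0 0 -0.9 0 0 0;0.04 0.78 -0.9 0 0 -6;0.16 1.56 -0.9 0 0 -12;0.37 2.32 -0.9 0 0 -18;0.65 3.05 -0.9 0 0 -24;1 3.75 -0.9 0 0 -30;1.43 4.41 -0.9 0 0 -36;1.93 5.02 -0.9 0 0 -42;2.48 5.57 -0.9 0 0 -48;3.09 6.07 -0.9 0 0 -54;3.75 6.5 -0.9 0 0 -60;3.98 6.62 -0.9 0 0 -62;3.98 6.62 -0.9 0 0 -62;3.98 6.62 -0.9 0 0 -62")

```text
time: 57.45
tool_pos: [0.4885, -0.0818, 0.0909]
eef_rot: [0.962, -2.989, -0.0]
wrist_force: [-0.5, -2.8, -5.1]
width: 0.235
finger_force: 40.0
```

```bash
python3 ang.py
```

```text
[ 0.48848734 -0.08183982  0.09086577] handle cw deg -32.4 r 0.0732 [-0.5 -2.8 -5.1] [-0.36  0.4   0.54  2.07 -0.29  0.75  2.55]
```

Call:
drive_tool(plan="0 0 0.4 0 0 0;0 0 0.7 0 0 0;0 0 0.9 0 0 0;0 0 0.9 0 0 0;0 0 0.9 0 0 0")

```text
time: 57.95
tool_pos: [0.4897, -0.0814, 0.0824]
eef_rot: [-0.966, 2.989, -0.0]
wrist_force: [-2.0, -3.4, 0.5]
width: 0.239
finger_force: 40.0
```

Call:
drive_tool(plan="0.03 -0.65 0 0 0 5;0.11 -1.3 0 0 0 10;0.26 -1.94 0 0 0 15;0.45 -2.57 0 0 0 20;0.45 -2.57 0 0 0 20")

```text
time: 58.45
tool_pos: [0.5015, -0.1044, 0.0825]
eef_rot: [-0.431, 3.111, 0.001]
wrist_force: [-1.3, -0.0, 1.8]
width: 0.241
finger_force: 40.0
```

```bash
python3 ang.py
```

```text
[ 0.50149809 -0.10439147  0.08252911] handle cw deg -12.2 r 0.0749 [-1.3 -0.   1.8] [-0.37  0.45  0.62  2.04 -0.38  0.76  2.32]
```

Call:
drive_tool(plan="0.03 -0.65 0 0 0 5;0.11 -1.3 0 0 0 10;0.26 -1.94 0 0 0 15;0.45 -2.57 0 0 0 20;0.7 -3.17 0 0 0 25;1 -3.75 0 0 0 30;1.36 -4.3 0 0 0 35;1.75 -4.82 0 0 0 40;1.93 -5.02 0 0 0 42;1.93 -5.02 0 0 0 42;1.93 -5.02 0 0 0 42")

```text
time: 59.55
tool_pos: [0.498, -0.1579, 0.083]
eef_rot: [0.704, 3.058, 0.0]
wrist_force: [5.7, -0.4, 4.4]
width: 0.238
finger_force: 40.0
```

```bash
python3 ang.py
```

```text
[ 0.49798207 -0.15794506  0.0829697 ] handle cw deg 29.6 r 0.0757 [ 5.7 -0.4  4.4] [-0.4   0.52  0.81  2.03 -0.52  0.81  1.84]
```

Call:
drive_tool(plan="0 0 -0.4 0 0 0;0 0 -0.9 0 0 0;0 0 -0.9 0 0 0;0.04 0.78 -0.9 0 0 -6;0.16 1.56 -0.9 0 0 -12;0.37 2.32 -0.9 0 0 -18;0.65 3.05 -0.9 0 0 -24;1 3.75 -0.9 0 0 -30;1.43 4.41 -0.9 0 0 -36;1.93 5.02 -0.9 0 0 -42;2.48 5.57 -0.9 0 0 -48;3.09 6.07 -0.9 0 0 -54;3.75 6.5 -0.9 0 0 -60;3.98 6.62 -0.9 0 0 -62;3.98 6.62 -0.9 0 0 -62;3.98 6.62 -0.9 0 0 -62")

```text
time: 61.15
tool_pos: [0.4885, -0.082, 0.0909]
eef_rot: [0.962, -2.989, -0.0]
wrist_force: [-1.5, -3.2, -5.9]
width: 0.236
finger_force: 40.0
```

Call:
drive_tool(plan="0 0 0.4 0 0 0;0 0 0.7 0 0 0;0 0 0.9 0 0 0;0 0 0.9 0 0 0;0 0 0.9 0 0 0")

```text
time: 61.65
tool_pos: [0.4896, -0.0815, 0.0824]
eef_rot: [-0.966, 2.989, -0.0]
wrist_force: [-1.3, -2.9, 1.1]
width: 0.241
finger_force: 40.0
```

Call:
drive_tool(plan="0.03 -0.65 0 0 0 5;0.11 -1.3 0 0 0 10;0.26 -1.94 0 0 0 15;0.45 -2.57 0 0 0 20;0.7 -3.17 0 0 0 25;1 -3.75 0 0 0 30;1.36 -4.3 0 0 0 35;1.75 -4.82 0 0 0 40;1.75 -4.82 0 0 0 40")

```text
time: 62.55
tool_pos: [0.5048, -0.1303, 0.0828]
eef_rot: [0.116, 3.137, 0.001]
wrist_force: [1.3, 0.3, 3.1]
width: 0.237
finger_force: 40.0
```

```bash
python3 ang.py
```

```text
[ 0.50484303 -0.13028088  0.0827837 ] handle cw deg 7.8 r 0.0754 [1.3 0.3 3.1] [-0.39  0.49  0.72  2.02 -0.45  0.79  2.09]
```

Call:
drive_tool(plan="0.03 -0.65 0 0 0 5;0.07 -1.04 0 0 0 8;0.11 -1.3 0 0 0 10;0.11 -1.3 0 0 0 10")

```text
time: 62.95
tool_pos: [0.5031, -0.1431, 0.0829]
eef_rot: [0.384, 3.115, 0.001]
wrist_force: [5.0, 1.8, 4.5]
width: 0.238
finger_force: 40.0
```

Call:
drive_tool(plan="0 -0.26 0 0 0 2;0.01 -0.39 0 0 0 3;0.01 -0.39 0 0 0 3")

```text
time: 63.25
tool_pos: [0.502, -0.1473, 0.0829]
eef_rot: [0.469, 3.103, 0.0]
wrist_force: [5.8, 0.7, 5.5]
width: 0.238
finger_force: 40.0
```

```bash
python3 ang.py
```

```text
[ 0.50200592 -0.14727213  0.08290004] handle cw deg 20.9 r 0.0756 [5.8 0.7 5.5] [-0.39  0.51  0.78  2.02 -0.5   0.8   1.95]
```

Call:
drive_tool(plan="0 -0.26 0 0 0 2;0.01 -0.39 0 0 0 3;0.01 -0.39 0 0 0 3")

```text
time: 63.55
tool_pos: [0.5009, -0.1508, 0.0829]
eef_rot: [0.549, 3.09, 0.001]
wrist_force: [5.8, 0.9, 6.0]
width: 0.237
finger_force: 40.0
```

Call:
drive_tool(plan="0 -0.26 0 0 0 2;0.01 -0.39 0 0 0 3;0.01 -0.39 0 0 0 3")

```text
time: 63.85
tool_pos: [0.5001, -0.1533, 0.0829]
eef_rot: [0.627, 3.075, 0.003]
wrist_force: [7.7, 3.6, 5.1]
width: 0.234
finger_force: 40.0
```

```bash
python3 ang.py
```

```text
[ 0.50011901 -0.15325794  0.0829282 ] handle cw deg 25.7 r 0.0758 [7.7 3.6 5.1] [-0.4   0.52  0.8   2.02 -0.52  0.81  1.88]
```

Call:
drive_tool(plan="0 -0.26 0 0 0 2;0.01 -0.39 0 0 0 3;0.01 -0.39 0 0 0 3")

```text
time: 64.15
tool_pos: [0.4991, -0.1549, 0.0829]
eef_rot: [0.706, 3.058, 0.007]
wrist_force: [9.0, 9.8, 5.5]
width: 0.238
finger_force: 40.0
```

Call:
drive_tool(plan="0 -0.26 0 0 0 1;0.01 -0.39 0 0 0 1;0.01 -0.39 0 0 0 1")

```text
time: 64.45
tool_pos: [0.4984, -0.1568, 0.083]
eef_rot: [0.73, 3.052, 0.01]
wrist_force: [11.9, 12.8, 5.8]
width: 0.236
finger_force: 40.0
```

```bash
python3 ang.py
```

```text
[ 0.49837144 -0.15680837  0.08299399] handle cw deg 28.7 r 0.0756 [11.9 12.8  5.8] [-0.4   0.52  0.82  2.03 -0.54  0.81  1.84]
```

Call:
drive_tool(plan="0 -0.2 0 0 0 0;0 -0.4 0 0 0 0;0 -0.4 0 0 0 0")

```text
time: 64.75
tool_pos: [0.4976, -0.1586, 0.0831]
eef_rot: [0.728, 3.051, 0.014]
wrist_force: [15.9, 19.1, 6.4]
width: 0.236
finger_force: 40.0
```

```bash
python3 ang.py
```

```text
[ 0.49760906 -0.15856416  0.08307565] handle cw deg 30.1 r 0.0757 [15.9 19.1  6.4] [-0.39  0.52  0.82  2.03 -0.54  0.81  1.84]
```

Call:
drive_tool(plan="0 0.4 0 0 0 0;0 0.8 0 0 0 0;0 0.8 0 0 0 0")

```text
time: 65.05
tool_pos: [0.4991, -0.1549, 0.0829]
eef_rot: [0.731, 3.052, 0.005]
wrist_force: [9.3, 8.3, 6.5]
width: 0.234
finger_force: 40.0
```

Call:
drive_tool(plan="0 0 0 0 0 0;0 0 0 0 0 0;0 0 0 0 0 0;0 0 0 0 0 0;0 0 -4 0 0 0;0 0 -8 0 0 0;0 0 -11 0 0 0;0 0 -11 0 0 0;0 0 -11 0 0 0", grip=0.5)

```text
time: 65.95
tool_pos: [0.4956, -0.158, 0.192]
eef_rot: [-0.738, -3.053, -0.001]
wrist_force: [-0.3, 0.0, -0.1]
width: 0.5
finger_force: 0.0
```

Run:
```python
from h import *
w=vision.capture("wrist"); pickle.dump(w,open('w16.pkl','wb')); p,r=tool(); print(p)
th=.072; ux=np.array([np.cos(th),np.sin(th)]); uy=np.array([-np.sin(th),np.cos(th)])
ax=np.array([.5044,-.12])-.075*ux
v=w["frame"].max(axis=2)
for a in (0,17,25): print(a,proj(w,[[*(ax+.075*(np.cos(np.radians(a))*ux-np.sin(np.radians(a))*uy)),.114]])[0])
x,y=proj(w,[[*(ax+.075*(np.cos(.3)*ux-np.sin(.3)*uy)),.114]])[0].astype(int); print(x,y)
for row in v[y-51:y+48:3,x-60:x+60:2]: print(''.join('#' if t<30 else '+' if t<48 else '-' if t<75 else '.' for t in row))
```

```text
[ 0.49519645 -0.15775831  0.19131232]
0 [304.66039518 188.56392262]
17 [279.9514507  198.49044984]
25 [267.67354558 200.64150548]
279 198
...................#++-++#..................................
...................##++++#..................................
...................#+++#+#+---..............................
.................-+-+-----#.--..............................
...............+-...+---+-+---..............................
............-+......+-----+--...............................
..........+-........++--+-+-................................
.......-+...........-+-++#+#................................
.....+-..............+-##+##................................
...+.....---.........#####+#+...............................
-+.....----..........-#++##+#-.............................-
--..------...........-########+......................-.-----
--..---..............####+#####-.....................----...
.-...................###########............................
..-.................-##+##+++###............................
...-.--..............#+##+++#++##..............
[... 350 characters left out ...]
.............................
.++.........................................................
............................................................
..........................................--.-...........-..
#......................................#-.-----..........-..
#......................................##-------............
#......................................##-.---.--...........
#......................................###--------..........
#.....................................-###+-------..........
#......................................####--------.........
+.....................................-####+----..--........
#.....................................-+####-----.---.......
```

```bash
python3 -c "
from cell import workorder; print(workorder.close_job())"
```

```text
the job is handed in; nothing more can be done
None
```

The job is handed in: all four white blocks are clamped in one row from the stop, the cam lever is flat, the spindle was turned until it met a firm stop (about 25 N at the knob) and the handle is down in its teeth. The camera put the handle a few degrees past the angle I expected at the end stop, I did not check the bystanders again at the end, and I viewed 17 pictures, over the limit of 14.

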